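Pack the thread gauges and draw the transit clamps home

ROBOT

A 6-joint arm with a two-finger parallel gripper is mounted at the origin on the work surface. World frame = base frame: x ahead of the robot, y to its left, z up, the work surface at z = 0. Lengths are in mm, angles in rad, forces in N, time in s.
With the tool pointing down it reaches from about 325 to 775 mm from the base axis. Payload 5.5 kg.
Tool frame: the origin (TCP) lies at the very end of the fingers, on their centre line; the grasp point (between the pads) lies robot.grip_depth behind it (robot.grip_depth is the distance from the TCP to the grasp point, in mm); y points along the fingers, z is the direction in which the jaws open and shut, and the axes are right-handed (so a half turn about y gives the same grasp; the last joint's range is limited). The gripper opens to 88 mm and grips with 3 to 60 N. Pads are 20 mm wide; open, the fingers measure 115 mm over their backs; the gripper's body (75 mm by 178 mm) begins 61 mm behind the grasp point.
Start: joints at [-1.334, 0.091, 1.231, -0, 1.82, -0.057], TCP at [173.754, -574.305, 222.631] pointing down, gripper open.
Joint ranges: [-2.87, 2.87], [-0.86, 2.18], [0.17, 2.46], [-1.51, 4.65], [0.06, 2.69], [-2.65, 2.65]. Speed limits (rad/s): [2.57, 2.57, 3.01, 3.14, 3.14, 3.14].

INTERFACE

Orientations are given as a unit quaternion [x, y, z, w].
In Python, from workcell import robot gives the robot as it stands. The module is installed in compiled form; this text tells all that it offers.
- The arm moves only by the tool send_rows, never from a script. Its argument "motion" is a list of rows, each an object of numbers: "tx", "ty", "tz": the shift along the tool's x, y, z in cm; "ax", "ay", "az": the turn, a rotation vector about the tool's x, y, z in rad. A call has exactly 10 rows; each row shifts and turns the commanded pose from where the row before left it, along the tool's axes as they then stand; what a row does not reach is not made up. A row lasts 1/10 s, in which the tool goes at most 50 mm and 8.59 degrees, less where a joint would pass 70% of its speed; a pose out of reach is approached as far as the arm can. A call is refused whole if a number of a shift passes 5 or a number of a turn 0.15, either way. A call with a gripper value outside its range is refused whole. "grip" is the finger opening in cm, from 0 to 8.78, set as the call begins (left out, the last holds). The fingers move at their own pace and stop on an object; the grip force is fixed at half the most. Time passes only in rows, so rows that do not move let the fingers close, or fill a call up. It gives the time, the measured TCP pose, the force and the opening at its end, in the units of the state.
- robot.state(): the state, without advancing time (a new reading comes with each control period).
- robot.grab_frame(name): name is "scene" or "top" or "wrist"; returns a dict with "color" (400x640x3 uint8, red, green, blue), "camera_matrix" (3x3 intrinsics, pixels), "origin" and "orientation" of the camera in the world; the wrist camera has in their place "hand_eye" (4x4, takes a point from camera to tool coordinates, whose origin is the TCP and whose axes are the tool frame's). Camera axes: x right, y down, z forward; pixel columns grow to the right and rows downward; lengths in mm; the calibration is good to about 2 mm. A picture is of the moment at which its call begins: read the wrist's pose just before it. There is no depth.
- robot.close_job(): hands the job in, once; it reports no verdict.
Trained networks look in the newest picture that a camera, given by its name, has taken for a name from the list of things; names that differ only in an ending like _2 or _b are one class to them, and where a whole thing is asked for, a point or a joint stands for the part that bears it (a point fixed in the world has none). Each returns a list of dicts, best first, with "p" (0 to 1); they miss things now and then, are a little off and sometimes report something else, mostly with a low value. They report only what shows in the picture. A call takes as long as a camera call. They do not tell look-alikes from the thing itself.
- robot.boxes_of(target, camera): "location" ([x, y, z] in mm, in world coordinates, good to about 4 mm: the middle of the surface that is visible of it).
The state is a dict: "time_s": time; "joint_positions": joint angles; "joint_vel": joint speeds; "tau": joint torques, N m; "tcp_pos": TCP position; "ee_rot": TCP orientation; "contact_force": force on the tool from outside, world axes, zero at the start; "moment": the same for the moment, N m; "finger_gap": finger opening in mm.
Only numpy, scipy, OpenCV 4.12 (cv2) and the standard library are available. Lean on these libraries where they do the work, as an engineer would, in place of code of your own. Each camera call takes 0.05 s, during which the arm holds its last target. There are 200 camera calls.

TASK

Pack the gauge case for the boat: lay every gauge that is out on the shelf (brass pitch comb, nickel taper gauge, white ceramic block, orange setting bar; not all of them are there each time) flat inside the blue case, then set the aluminium cover on the case's rim so that it sits seated and level. Then turn the brass turnbuckle sleeve by its spokes, the tops going away from the robot, until both yellow clamps are drawn in fully home over the cover's ends, leaving the other things on the shelf where they are.

Things in the scene. Friction and masses are not known exactly. Their poses are not given: they have to be found in the camera images.
- case_in (a point): Centre of the inner floor (its top, 14 mm above the shelf) of the fixed blue open case. Axes: x away from the robot to the turnbuckle, y along the case's length, z up; the whole fixture turns with it. Inside: 152 mm in x, 198 mm in y; walls 6 mm; rim 44 mm above this point.
- turn_axis (a point): Centre of the turnbuckle, on its axis, 66 mm above and 165 mm in +x of case_in, fixed, same axes. The axis runs along y. Brass sleeve of radius 16 mm (19 mm at the middle), 120 mm long; at its middle (y = 0) four steel spokes, 12 mm thick, stand out at right angles to one another, their ends 65 mm from the axis.
- sleeve (a joint): Turn of the sleeve about +y of case_in, rad: grows as the top spoke moves to +x (away from the robot). At 0 the red-banded spoke points straight up; the other three (black bands) follow every quarter turn. Starts at 0 to 1.2, stop at 6.5 (clamps home). Each rad draws both clamps in 3 mm. Stiff (about 0.1 N m), stays where it is left.
- jaw_l (a joint): Travel inward of the yellow clamp at the +y end, m; 0.003 per rad of the sleeve; 0.0195 is fully home. As found, its lip begins at least 5 mm beyond the case's end; the lip's top is 62 mm above case_in and its underside 3.5 mm above the seated cover's plate.
- jaw_r (a joint): Travel inward of the yellow clamp at the -y end, m; the same.
- cover_grip (a point): Centre of the black bar handle of the loose aluminium cover (0.42 kg). Bar 16 mm wide (cover x), 80 long (y), 16 high, 40 mm above the cover's underside and 28 above the plate's top. Plate 164 (x) by 210 (y), 6 thick; a panel 146 by 192, 6 deep, below it drops inside the rim with 3 mm to spare each side, either way round. Seated, this point is 78 mm above case_in.
- comb_mid (a point): Centre of the loose brass pitch comb, a flat bar 96 mm long (its x), 22 mm wide (25 over its teeth on the +y side), 16 mm high; thin hanging loop at its -x end (to 66 mm from the centre). Absent in some runs.
- taper_mid (a point): Centre of the loose nickel taper gauge, 102 mm long (its x): square grip 24 by 24 mm and 50 mm long on the -x side, round taper (22 to 14 mm) on the +x side, thin hanging loop at the -x end (to 71 mm). This point is at the joint of the two, 12 mm up. Absent in some runs.
- block_mid (a point): Centre of the loose white ceramic gauge block, 100 mm long (its x), 28 wide, 20 high. Absent in some runs.
- setbar_mid (a point): Centre of the loose orange setting bar with steel ends, 104 mm long (its x), 20 wide, 18 high. Absent in some runs.
- stub: Bystander: green painted lift sub stub, 72 mm wide, 105 mm tall, standing; origin under its centre.
- torch: Bystander: red steel torch lying, 145 mm long, 38 mm wide and high; origin under its centre.
- mug: Bystander: white mug, 82 mm wide, 92 mm tall; origin under its centre.
- tin: Bystander: yellow tin, 72 mm wide, 90 mm tall; origin under its centre.
- spanner: Bystander: steel spanner lying, 190 mm long.
- ringgauge: Bystander: round steel setting disc, 68 mm wide, 22 mm high; origin under its centre.
Not all that is in view belongs to the job. Leave any black or turquoise look-alike of the part that bears setbar_mid alone.

How it is judged (in metres and radians):
On the way, in this order (a step that is already met when the one before it is completed fails the run):
1. every gauge present lies inside the case (x of comb_mid in the frame of case_in between -0.076 and 0.076 m and y of comb_mid in the frame of case_in between -0.099 and 0.099 m and z of comb_mid in the frame of case_in between -0.005 and 0.036 m and x of taper_mid in the frame of case_in between -0.076 and 0.076 m and y of taper_mid in the frame of case_in between -0.099 and 0.099 m and z of taper_mid in the frame of case_in between -0.005 and 0.036 m and x of block_mid in the frame of case_in between -0.076 and 0.076 m and y of block_mid in the frame of case_in between -0.099 and 0.099 m and z of block_mid in the frame of case_in between -0.005 and 0.036 m and x of setbar_mid in the frame of case_in between -0.076 and 0.076 m and y of setbar_mid in the frame of case_in between -0.099 and 0.099 m and z of setbar_mid in the frame of case_in between -0.005 and 0.036 m), for 0.2 s.
2. the cover sits seated and level on the rim, over the gauges (all of step 1 and x of cover_grip in the frame of case_in between -0.006 and 0.006 m and y of cover_grip in the frame of case_in between -0.006 and 0.006 m and z of cover_grip in the frame of case_in between 0.0745 and 0.0805 m and angle between cover_grip's own z axis and vertical below 0.035 rad), for 0.2 s.
3. the sleeve is turned until both clamps are home over the seated cover (x of cover_grip in the frame of case_in between -0.006 and 0.006 m and y of cover_grip in the frame of case_in between -0.006 and 0.006 m and z of cover_grip in the frame of case_in between 0.0745 and 0.0805 m and angle between cover_grip's own z axis and vertical below 0.035 rad and value of joint sleeve above 6.2 rad and value of joint each of jaw_l, jaw_r above 0.018 m), for 0.2 s.
At the end, for the whole second after the job is handed in: Every gauge present is inside the case below the rim; the cover is seated (within 6 mm of centre, its handle 74.5 to 80.5 mm above the case floor, tilt under 0.035 rad) and at rest; the sleeve is past 6.2 rad and both clamps are in by more than 18 mm (all of step 1 and all of step 3 and linear speed of cover below 0.02 m/s); the robot touches nothing.
It fails at once if a bystander (stub, torch, mug, tin, spanner or disc) is moved by more than 40 mm (distance of any of stub, torch, mug, tin, spanner, ringgauge from where it was at the start of the episode above 0.04 m).
Of comb, taper, block, setbar only 2 to 3 are there at a start; the rules pass over those that are not, and their reading is None.
At some moment in a run one of comb, taper, block, setbar may be knocked a few centimetres aside while the robot is not near it.
Once in a run the grip may slacken for a moment while it holds something.
It also fails if it takes over 210 s, if anything falls off the work surface, if the arm or the gripper's body presses on something with over 40 N, if the wrist force passes 120 N, or if a joint passes its speed limit or range.

## Working session

There is one attempt and no reset: what is moved stays moved. The work goes in short steps, Python scripts to look and compute and a tool call to move; the robot and the scene stay as the last step left them, time stands still between calls to the robot, and variables do not carry over. Pictures are saved under pics/ and viewed, about 12 in all and at most 16, crops included, and the job is handed in when it is done.

Besides the shell and the picture viewer there is one more tool, called after "Request:" in YAML: its name, and indented under it one key for each argument. send_rows: Moves the arm, as the interface text tells. Its arguments: {"type":"object","properties":{"motion":{"type":"array"},"grip":{"type":"number"}},"required":["motion"]}

```bash
mkdir -p pics; cat > h.py <<'E'
import numpy as np, cv2
from scipy.spatial.transform import Rotation as R
from workcell import robot
def save(f,n): cv2.imwrite('pics/'+n+'.png',f['color'][:,:,::-1])
def pix2plane(f,u,v,z,st=None):
    K=np.array(f['camera_matrix']);d=np.linalg.inv(K)@[u,v,1]
    if 'hand_eye' in f:
        H=np.array(f['hand_eye']);T=R.from_quat(st['ee_rot'])
        o=T.apply(H[:3,3])+st['tcp_pos'];d=T.apply(H[:3,:3]@d)
    else:
        o=np.array(f['origin']);q=np.array(f['orientation']);d=(R.from_quat(q).as_matrix() if q.size==4 else q)@d
    return o+d*(z-o[2])/d[2]
def proj(f,p,st=None):
    K=np.array(f['camera_matrix'])
    if 'hand_eye' in f:
        H=np.array(f['hand_eye']);c=R.from_quat(st['ee_rot']).inv().apply(np.array(p)-st['tcp_pos']);c=H[:3,:3].T@(c-H[:3,3])
    else:
        q=np.array(f['orientation']);M=R.from_quat(q).as_matrix() if q.size==4 else q
        c=M.T@(np.array(p)-f['origin'])
    c=K@c;return c[:2]/c[2]
E
python3 - <<'E'
from h import *
s=robot.state();print(s,robot.grip_depth)
print(R.from_quat(s['ee_rot']).as_matrix().round(3))
for c in('scene','top'):
    f=robot.grab_frame(c);save(f,c+'0');print(c,f['origin'],f['orientation'],f['camera_matrix'])
    for t in('comb_mid','taper_mid','block_mid','setbar_mid','cover_grip','sleeve','jaw_l','stub','torch','mug','tin','spanner','ringgauge'):
        print(t,[(round(b['p'],2),np.round(b['location']).tolist()) for b in robot.boxes_of(t,c)[:4]])
E
```

```text
{'time_s': 0.0, 'joint_positions': array([-1.33376087e+00,  9.18459219e-02,  1.23190669e+00, -1.40747401e-06,
        1.81980209e+00, -5.67072185e-02]), 'joint_vel': array([ 6.98391956e-05,  1.28297830e-05,  1.49254380e-03,  5.36077417e-05,
        4.54888494e-04, -1.36317413e-03]), 'tau': array([ 7.22688019e-04, -4.46449113e+01, -4.06443143e+01,  6.98583922e-02,
        2.92699848e-02, -1.50470673e-04]), 'tcp_pos': array([ 173.64329647, -574.00252381,  221.50288956]), 'ee_rot': array([-0.10354352,  0.70018442, -0.69880277,  0.10341763]), 'contact_force': array([ 0.8356696 , -1.00448938,  0.36182451]), 'moment': array([ 0.00855044, -0.02483194, -0.00588064]), 'finger_gap': 87.61102198675397} 18.700000000000003
[[-0.957 -0.     0.29 ]
 [-0.29   0.002 -0.957]
 [-0.    -1.    -0.002]]
scene [1087.20030646  -38.02818191  981.93520911] [ 0.69489781  0.65589696 -0.19798784 -0.21844228] [[379.79537164   0.         325.37833819]
 [  0.         379.79537164 207.6692063 ]
 [  0.           0.           1.        ]]
comb_mid [(0.9, [519.0, -302.0, 15.0])]
taper_mid []
block_mid [(0.92, [462.0, -
[... 983 characters left out ...]
650.0, -284.0, 16.0]), (0.47, [253.0, -463.0, 16.0]), (0.44, [243.0, -284.0, 18.0])]
cover_grip [(0.71, [515.0, -307.0, 13.0]), (0.55, [510.0, 356.0, 12.0]), (0.34, [586.0, 128.0, 76.0])]
sleeve [(0.6, [655.0, -6.0, 96.0]), (0.52, [514.0, -306.0, 14.0])]
jaw_l [(0.89, [569.0, -126.0, 74.0]), (0.71, [584.0, 129.0, 75.0]), (0.65, [510.0, 356.0, 12.0])]
stub [(0.78, [686.0, 341.0, 83.0]), (0.43, [539.0, -0.0, 14.0])]
torch [(0.94, [359.0, -445.0, 32.0])]
mug [(0.69, [456.0, -328.0, 18.0]), (0.56, [509.0, -513.0, 44.0]), (0.49, [361.0, -447.0, 33.0]), (0.24, [517.0, -306.0, 18.0])]
tin [(0.72, [532.0, 520.0, 90.0])]
spanner [(0.84, [267.0, 369.0, 11.0]), (0.3, [689.0, 341.0, 84.0])]
ringgauge []
```

View pics/scene0.png

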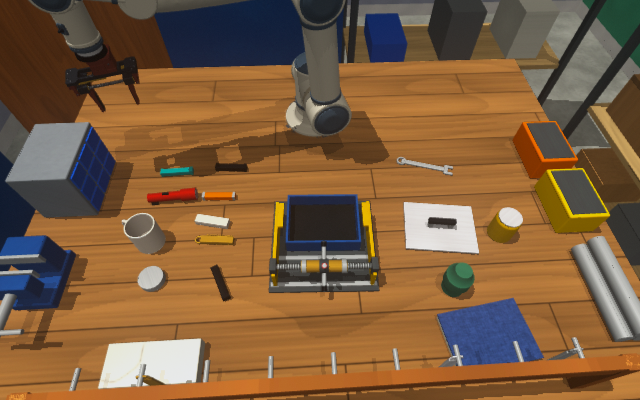

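View pics/top0.png

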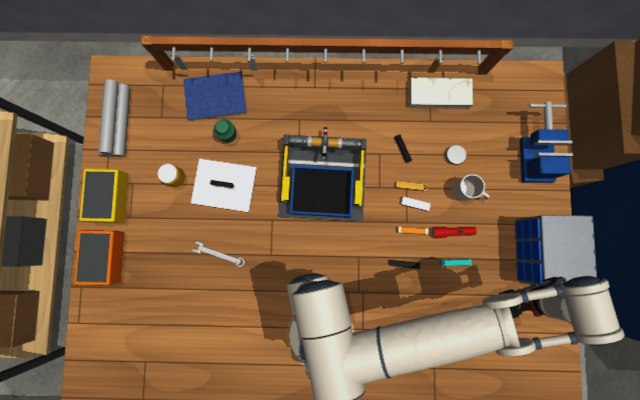

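The scene and top views agree. The comb, block and orange bar lie right of the case, at about (410,185), (415,204) and (413,231) in the top image. The cover is at (223,184) and there is no taper. The black and turquoise bars are look-alikes. Next I take near views from the wrist.

```bash
cat >> h.py <<'E'
def yaw(s):
    z=R.from_quat(s['ee_rot']).as_matrix()[:,2];return np.degrees(np.arctan2(z[1],z[0]))
def go(x,y,z,yw=None):
    """total shift in the tool axes (cm) before turning, plus turn about tool y (rad)"""
    s=robot.state();M=R.from_quat(s['ee_rot']).as_matrix()
    d=M.T@(np.array([x,y,z])-s['tcp_pos'])/10
    a=0 if yw is None else -np.radians((yw-yaw(s)+180)%360-180)
    # exact down orientation first-order fix: turn making tool y = -z
    fix=M.T@np.cross(M[:,1],[0,0,-1])
    print('t',s['time_s'].__round__(2),'tcp',s['tcp_pos'].round(1),'yaw',round(yaw(s),1),'gap',round(s['finger_gap'],1),'F',s['contact_force'].round(1))
    print('shift cm',d.round(2),'ay',round(a,3),'fix ax,az',fix[[0,2]].round(4))
    if a:
        c,sn=np.cos(a),np.sin(a) # after turn
        M2=M@R.from_rotvec([0,a,0]).as_matrix();print('shift if turned first',(M2.T@(np.array([x,y,z])-s['tcp_pos'])/10).round(2))
E
python3 - <<'E'
from h import *
f=robot.grab_frame('wrist');print(np.array(f['hand_eye']).round(3),f['camera_matrix'])
go(430,-300,330,0)
E
```

```text
[[ 0.00000e+00  9.70000e-01  2.42000e-01 -6.62210e+01]
 [ 0.00000e+00 -2.42000e-01  9.70000e-01 -1.61079e+02]
 [ 1.00000e+00 -0.00000e+00 -1.00000e-03  3.31000e-01]
 [ 0.00000e+00  0.00000e+00  0.00000e+00  1.00000e+00]] [[359.34968435   0.         317.7712729 ]
 [  0.         359.34968435 198.15538344]
 [  0.           0.           1.        ]]
t 1.45 tcp [ 173.7 -574.3  222.6] yaw -73.2 gap 88.1 F [-0.4  0.3 -0.5]
shift cm [-32.47 -10.74 -18.83] ay -1.277 fix ax,az [0.0001 0.    ]
shift if turned first [-27.43 -10.74  25.63]
```

Request:
send_rows:
  motion:
    - {"ty": -1.1, "ay": -0.1277}
    - {"ty": -1.1, "ay": -0.1277}
    - {"ty": -1.1, "ay": -0.1277}
    - {"ty": -1.1, "ay": -0.1277}
    - {"ty": -1.1, "ay": -0.1277}
    - {"ty": -1.1, "ay": -0.1277}
    - {"ty": -1.1, "ay": -0.1277}
    - {"ty": -1.1, "ay": -0.1277}
    - {"ty": -1.1, "ay": -0.1277}
    - {"ty": -1.1, "ay": -0.1277}

```text
validation failed for argument at $.mo...
```

Request:
send_rows:
  motion:
    - {"tx": -3, "tz": 2.8}
    - {"tx": -3, "tz": 2.8}
    - {"tx": -3, "tz": 2.8}
    - {"tx": -3, "tz": 2.8}
    - {"tx": -3, "tz": 2.8}
    - {"tx": -3, "tz": 2.8}
    - {"tx": -3, "tz": 2.8}
    - {"tx": -3, "tz": 2.8}
    - {"tx": -3, "tz": 2.8}
    - {}

```text
validation failed for argument at $.mo...
```

```bash
python3 - <<'E'
from h import *
s=robot.state();f=robot.grab_frame('wrist');save(f,'w1')
go(430,-300,330,0)
for t in('comb_mid','block_mid','setbar_mid'):
    for b in robot.boxes_of(t,'wrist')[:3]: print(t,round(b['p'],2),np.round(b['location']),proj(f,b['location'],s).round())
E
```

```text
t 1.5 tcp [ 173.7 -574.3  222.6] yaw -73.2 gap 88.2 F [-0.4  0.2 -0.1]
shift cm [-32.47 -10.74 -18.84] ay -1.277 fix ax,az [0.0001 0.    ]
shift if turned first [-27.43 -10.74  25.63]
setbar_mid 0.57 [ 254. -463.   20.] [230.  63.]
```

View pics/w1.png

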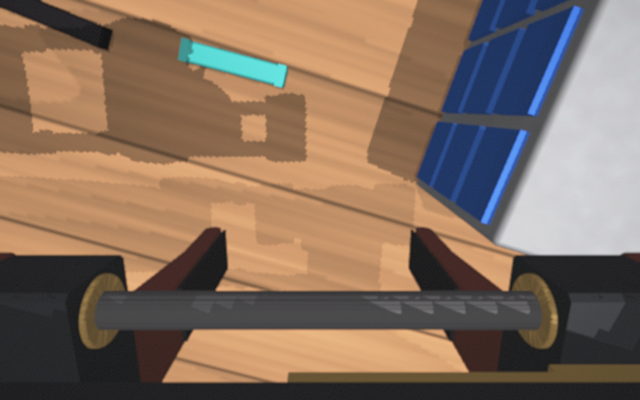

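The moves were refused, so every row must carry all six keys. I will fill them in.

Request:
send_rows:
  motion:
    - {"tx": 0, "ty": -1.1, "tz": 0, "ax": 0, "ay": -0.1277, "az": 0}
    - {"tx": 0, "ty": -1.1, "tz": 0, "ax": 0, "ay": -0.1277, "az": 0}
    - {"tx": 0, "ty": -1.1, "tz": 0, "ax": 0, "ay": -0.1277, "az": 0}
    - {"tx": 0, "ty": -1.1, "tz": 0, "ax": 0, "ay": -0.1277, "az": 0}
    - {"tx": 0, "ty": -1.1, "tz": 0, "ax": 0, "ay": -0.1277, "az": 0}
    - {"tx": 0, "ty": -1.1, "tz": 0, "ax": 0, "ay": -0.1277, "az": 0}
    - {"tx": 0, "ty": -1.1, "tz": 0, "ax": 0, "ay": -0.1277, "az": 0}
    - {"tx": 0, "ty": -1.1, "tz": 0, "ax": 0, "ay": -0.1277, "az": 0}
    - {"tx": 0, "ty": -1.1, "tz": 0, "ax": 0, "ay": -0.1277, "az": 0}
    - {"tx": 0, "ty": -1.1, "tz": 0, "ax": 0, "ay": -0.1277, "az": 0}

```text
time_s: 2.65
tcp_pos: [173.8, -574.3, 333.1]
ee_rot: [0.501, -0.499, 0.499, -0.501]
contact_force: [0.4, 0.4, 0.1]
finger_gap: 87.5
```

Request:
send_rows:
  motion:
    - {"tx": -2, "ty": 0, "tz": 2.8, "ax": 0, "ay": 0, "az": 0}
    - {"tx": -2, "ty": 0, "tz": 2.8, "ax": 0, "ay": 0, "az": 0}
    - {"tx": -2, "ty": 0, "tz": 2.8, "ax": 0, "ay": 0, "az": 0}
    - {"tx": -2, "ty": 0, "tz": 2.8, "ax": 0, "ay": 0, "az": 0}
    - {"tx": -2, "ty": 0, "tz": 2.8, "ax": 0, "ay": 0, "az": 0}
    - {"tx": -2, "ty": 0, "tz": 2.8, "ax": 0, "ay": 0, "az": 0}
    - {"tx": -2, "ty": 0, "tz": 2.8, "ax": 0, "ay": 0, "az": 0}
    - {"tx": -2, "ty": 0, "tz": 2.8, "ax": 0, "ay": 0, "az": 0}
    - {"tx": -2, "ty": 0, "tz": 2.8, "ax": 0, "ay": 0, "az": 0}
    - {"tx": 0, "ty": 0, "tz": 0, "ax": 0, "ay": 0, "az": 0}

```text
time_s: 3.65
tcp_pos: [428.5, -391.9, 332.3]
ee_rot: [-0.501, 0.499, -0.499, 0.502]
contact_force: [1.2, -0.2, -0.8]
finger_gap: 87.9
```

```bash
python3 - <<'E'
from h import *
s=robot.state();f=robot.grab_frame('wrist');save(f,'w2')
go(430,-400,330,0)
for t in('comb_mid','block_mid','setbar_mid'):
    for b in robot.boxes_of(t,'wrist')[:3]: print(t,round(b['p'],2),np.round(b['location']),proj(f,b['location'],s).round())
E
```

```text
t 3.7 tcp [ 427.  -393.1  332.4] yaw 0.2 gap 87.4 F [-0.3 -0.5 -0.1]
shift cm [0.69 0.24 0.3 ] ay 0.003 fix ax,az [ 0.0002 -0.0002]
shift if turned first [0.69 0.24 0.3 ]
comb_mid 0.94 [ 518. -312.   17.] [387.  97.]
block_mid 0.71 [ 453. -327.   15.] [337. 110.]
block_mid 0.26 [ 360. -446.   31.] [265. 202.]
setbar_mid 0.84 [ 649. -290.   17.] [492.  80.]
setbar_mid 0.78 [ 246. -284.   19.] [172.  73.]
setbar_mid 0.61 [ 254. -457.   20.] [190. 207.]
```

View pics/w2.png

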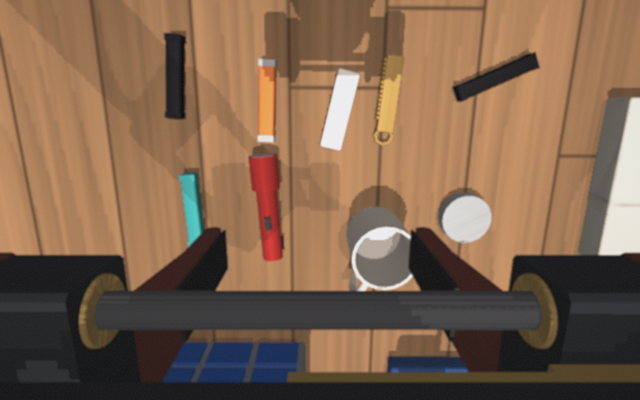

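The wrist view shows the orange bar at (266,100), the block at (340,110), and the comb at (389,97) with its loop at the lower end. I segment these to get their poses.

```bash
cat >> h.py <<'E'
from math import *
def seg(f,s,kind,roi,z):
    u0,v0,u1,v1=roi;im=f['color'][v0:v1,u0:u1];h=cv2.cvtColor(im,cv2.COLOR_RGB2HSV).astype(int)
    H,S,V=h[...,0],h[...,1],h[...,2]
    m={'white':(S<50)&(V>170),'orange':(S>185)&(V>150),'brass':(S>150)&(H>15)&(H<32),
       'black':V<60}[kind].astype(np.uint8)
    n,l,st,c=cv2.connectedComponentsWithStats(m);i=1+st[1:,4].argmax()
    vs,us=np.nonzero(l==i)
    P=np.array([pix2plane(f,u+u0,v+v0,z,s)[:2] for u,v in zip(us,vs)])
    (cx,cy),(w,hh),a=cv2.minAreaRect(P.astype(np.float32))
    if w<hh: w,hh=hh,w;a+=90
    print(kind,'n',len(P),'ctr',round(cx,1),round(cy,1),'mean',P.mean(0).round(1),'size',round(w),round(hh),'angle',round((a+90)%180-90,1))
E
python3 - <<'E'
from h import *
s=robot.state();f=robot.grab_frame('wrist')
seg(f,s,'orange',(250,40,285,150),18)
seg(f,s,'white',(315,60,368,160),20)
seg(f,s,'brass',(370,45,410,155),16)
go(361,-315,120,None)
E
```

```text
Traceback (most recent call last):
  File "h.py", line 41, in seg
    n,l,st,c=cv2.connectedComponentsWithStats(m);i=1+st[1:,4].argmax()
                                                     ~~~~~~~~~~~~~~~^^
ValueError: attempt to get argmax of an empty sequence
```

```bash
python3 - <<'E'
from h import *
f=robot.grab_frame('wrist')
h=cv2.cvtColor(f['color'],cv2.COLOR_RGB2HSV)
for n,u,v in(('or',266,100),('or',263,90),('wood',240,100),('white',340,110),('brass',389,100),('brass',391,75),('wood',410,120),('wood',360,120)):print(n,h[v,u])
E
```

```text
or [ 15 165 234]
or [ 14 170 233]
wood [ 14 121 177]
white [130   3 239]
brass [ 19 136 227]
brass [ 18 136 159]
wood [ 13 119 187]
wood [ 13 119 187]
```

```bash
sed -i "s/'orange':(S>185)&(V>150)/'orange':(S>145)\&(V>150)/; s/'brass':(S>150)&(H>15)&(H<32)/'brass':(S>125)\&(H>15)\&(H<32)/" h.py
python3 - <<'E'
from h import *
s=robot.state();f=robot.grab_frame('wrist')
seg(f,s,'orange',(250,40,285,150),18)
seg(f,s,'white',(315,60,368,160),20)
seg(f,s,'brass',(370,45,410,155),16)
go(361,-315,120,None)
E
```

```text
orange n 1089 ctr 363.3 -316.7 mean [ 362.9 -315.9] size 83 20 angle 87.7
white n 1750 ctr 456.4 -327.5 mean [ 456.6 -326.7] size 100 28 angle 76.5
brass n 1692 ctr 518.3 -316.0 mean [ 519.2 -310.5] size 114 26 angle 84.3
t 4.0 tcp [ 424.9 -395.1  332.8] yaw -0.1 gap 87.5 F [-1.1  0.5  0.2]
shift cm [-8.   21.27 -6.4 ] ay 0 fix ax,az [0.     0.0003]
```

Request:
send_rows:
  motion:
    - {"tx": -1.6, "ty": 4, "tz": -1.2, "ax": 0, "ay": 0.01, "az": 0}
    - {"tx": -1.6, "ty": 4, "tz": -1.2, "ax": 0, "ay": 0.01, "az": 0}
    - {"tx": -1.6, "ty": 4, "tz": -1.2, "ax": 0, "ay": 0.01, "az": 0}
    - {"tx": -1.6, "ty": 4, "tz": -1.2, "ax": 0, "ay": 0.01, "az": 0}
    - {"tx": -1.5, "ty": 4, "tz": -1.4, "ax": 0, "ay": 0, "az": 0}
    - {"tx": 0, "ty": 2, "tz": 0, "ax": 0, "ay": 0, "az": 0}
    - {"tx": 0, "ty": 0, "tz": 0, "ax": 0, "ay": 0, "az": 0}
    - {"tx": 0, "ty": 0, "tz": 0, "ax": 0, "ay": 0, "az": 0}
    - {"tx": 0, "ty": 0, "tz": 0, "ax": 0, "ay": 0, "az": 0}
    - {"tx": 0, "ty": 0, "tz": 0, "ax": 0, "ay": 0, "az": 0}

```text
time_s: 5.0
tcp_pos: [366.1, -315.1, 114.8]
ee_rot: [0.49, -0.509, 0.511, -0.49]
contact_force: [-0.2, -0.7, -0.0]
finger_gap: 87.8
```

```bash
python3 - <<'E'
from h import *
s=robot.state();f=robot.grab_frame('wrist');save(f,'w3')
go(363,-316,4,-2.3)
h=cv2.cvtColor(f['color'],cv2.COLOR_RGB2HSV)
for t in ('setbar_mid',):
    for b in robot.boxes_of(t,'wrist')[:3]: print(t,round(b['p'],2),np.round(b['location']),proj(f,b['location'],s).round())
print(proj(f,[363,-316,18],s))
E
```

```text
t 5.05 tcp [ 366.  -314.9  114.4] yaw -2.3 gap 87.9 F [ 0.2  0.3 -0.3]
shift cm [ 0.1  11.04 -0.32] ay -0.0 fix ax,az [-0.0021  0.0019]
shift if turned first [ 0.1  11.04 -0.32]
setbar_mid 0.85 [ 364. -310.   20.] [314. 194.]
setbar_mid 0.79 [ 260. -450.   18.] [196. 361.]
setbar_mid 0.65 [ 603. -307.    7.] [629. 174.]
[312.46777793 200.9982782 ]
```

View pics/w3.png

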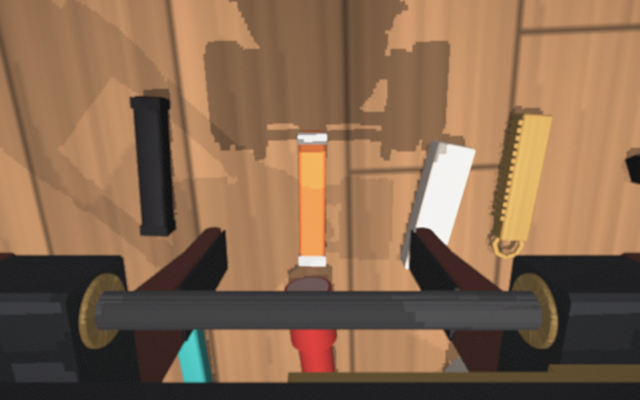

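The view is centred and the bar at (312,200) is between the fingers. I go down and grip.

Request:
send_rows:
  motion:
    - {"tx": 0, "ty": 2, "tz": -0.3, "ax": -0.002, "ay": 0, "az": 0.002}
    - {"tx": 0, "ty": 2, "tz": 0, "ax": 0, "ay": 0, "az": 0}
    - {"tx": 0, "ty": 2, "tz": 0, "ax": 0, "ay": 0, "az": 0}
    - {"tx": 0, "ty": 2, "tz": 0, "ax": 0, "ay": 0, "az": 0}
    - {"tx": 0, "ty": 1, "tz": 0, "ax": 0, "ay": 0, "az": 0}
    - {"tx": 0, "ty": 1, "tz": 0, "ax": 0, "ay": 0, "az": 0}
    - {"tx": 0, "ty": 1, "tz": 0, "ax": 0, "ay": 0, "az": 0}
    - {"tx": 0, "ty": 0, "tz": 0, "ax": 0, "ay": 0, "az": 0}
    - {"tx": 0, "ty": 0, "tz": 0, "ax": 0, "ay": 0, "az": 0}
    - {"tx": 0, "ty": 0, "tz": 0, "ax": 0, "ay": 0, "az": 0}
  grip: 5.5

```text
time_s: 6.1
tcp_pos: [362.6, -314.2, 3.5]
ee_rot: [-0.49, 0.51, -0.509, 0.49]
contact_force: [0.1, 0.0, -0.8]
finger_gap: 55.2
```

Request:
send_rows:
  motion:
    - {"tx": 0, "ty": 0, "tz": 0, "ax": 0, "ay": 0, "az": 0}
    - {"tx": 0, "ty": 0, "tz": 0, "ax": 0, "ay": 0, "az": 0}
    - {"tx": 0, "ty": 0, "tz": 0, "ax": 0, "ay": 0, "az": 0}
    - {"tx": 0, "ty": 0, "tz": 0, "ax": 0, "ay": 0, "az": 0}
    - {"tx": 0, "ty": 0, "tz": 0, "ax": 0, "ay": 0, "az": 0}
    - {"tx": 0, "ty": 0, "tz": 0, "ax": 0, "ay": 0, "az": 0}
    - {"tx": 0, "ty": 0, "tz": 0, "ax": 0, "ay": 0, "az": 0}
    - {"tx": 0, "ty": 0, "tz": 0, "ax": 0, "ay": 0, "az": 0}
    - {"tx": 0, "ty": 0, "tz": 0, "ax": 0, "ay": 0, "az": 0}
    - {"tx": 0, "ty": 0, "tz": 0, "ax": 0, "ay": 0, "az": 0}
  grip: 0.8

```text
time_s: 7.1
tcp_pos: [362.1, -313.8, 2.7]
ee_rot: [-0.49, 0.511, -0.509, 0.49]
contact_force: [-0.9, 0.2, 1.7]
finger_gap: 19.9
```

Request:
send_rows:
  motion:
    - {"tx": 0, "ty": -2, "tz": 0, "ax": 0, "ay": 0, "az": 0}
    - {"tx": 0, "ty": -2, "tz": 0, "ax": 0, "ay": 0, "az": 0}
    - {"tx": 0, "ty": -3, "tz": 0, "ax": 0, "ay": 0, "az": 0}
    - {"tx": 0, "ty": -3, "tz": 0, "ax": 0, "ay": 0, "az": 0}
    - {"tx": 0, "ty": -3, "tz": 0, "ax": 0, "ay": 0, "az": 0}
    - {"tx": 0, "ty": -3, "tz": 0, "ax": 0, "ay": 0, "az": 0}
    - {"tx": 0, "ty": -3, "tz": 0, "ax": 0, "ay": 0, "az": 0}
    - {"tx": 0, "ty": -3, "tz": 0, "ax": 0, "ay": 0, "az": 0}
    - {"tx": 0, "ty": -3, "tz": 0, "ax": 0, "ay": 0, "az": 0}
    - {"tx": 0, "ty": 0, "tz": 0, "ax": 0, "ay": 0, "az": 0}

```text
time_s: 8.1
tcp_pos: [363.5, -315.1, 257.0]
ee_rot: [0.49, -0.508, 0.511, -0.49]
contact_force: [0.6, -0.9, -1.7]
finger_gap: 19.8
```

```bash
python3 - <<'E'
from h import *
go(470,0,290,-90)
E
```

```text
t 8.1 tcp [ 363.5 -315.1  257. ] yaw -2.3 gap 19.8 F [ 0.6 -0.9 -1.7]
shift cm [-31.9   -3.36   9.39] ay 1.531 fix ax,az [-0.0033  0.0028]
shift if turned first [-10.66  -3.36 -31.5 ]
```

Request:
send_rows:
  motion:
    - {"tx": 0, "ty": -0.8, "tz": 0, "ax": 0, "ay": 0.148, "az": 0}
    - {"tx": 0, "ty": -0.8, "tz": 0, "ax": 0, "ay": 0.148, "az": 0}
    - {"tx": 0, "ty": -0.8, "tz": 0, "ax": 0, "ay": 0.148, "az": 0}
    - {"tx": 0, "ty": -0.8, "tz": 0, "ax": 0, "ay": 0.148, "az": 0}
    - {"tx": 0, "ty": -0.8, "tz": 0, "ax": 0, "ay": 0.148, "az": 0}
    - {"tx": 0, "ty": -0.8, "tz": 0, "ax": 0, "ay": 0.148, "az": 0}
    - {"tx": 0, "ty": -0.8, "tz": 0, "ax": 0, "ay": 0.148, "az": 0}
    - {"tx": 0, "ty": -0.8, "tz": 0, "ax": 0, "ay": 0.148, "az": 0}
    - {"tx": 0, "ty": -0.8, "tz": 0, "ax": 0, "ay": 0.148, "az": 0}
    - {"tx": 0, "ty": 0, "tz": 0, "ax": 0, "ay": 0.148, "az": 0}

```text
time_s: 9.1
tcp_pos: [362.9, -314.5, 323.8]
ee_rot: [-0.017, 0.708, -0.706, 0.015]
contact_force: [-0.4, 0.6, -0.9]
finger_gap: 20.2
```

Request:
send_rows:
  motion:
    - {"tx": -0.7, "ty": 0, "tz": -3.5, "ax": 0, "ay": 0.05, "az": 0}
    - {"tx": -0.7, "ty": 0, "tz": -3.5, "ax": 0, "ay": 0, "az": 0}
    - {"tx": -0.7, "ty": 0, "tz": -3.5, "ax": 0, "ay": 0, "az": 0}
    - {"tx": -0.7, "ty": 0, "tz": -3.5, "ax": 0, "ay": 0, "az": 0}
    - {"tx": -0.7, "ty": 0, "tz": -3.5, "ax": 0, "ay": 0, "az": 0}
    - {"tx": -0.7, "ty": 0, "tz": -3.5, "ax": 0, "ay": 0, "az": 0}
    - {"tx": -0.7, "ty": 0, "tz": -3.5, "ax": 0, "ay": 0, "az": 0}
    - {"tx": -0.7, "ty": 0, "tz": -3.5, "ax": 0, "ay": 0, "az": 0}
    - {"tx": -0.7, "ty": 0, "tz": -3.5, "ax": 0, "ay": 0, "az": 0}
    - {"tx": 0, "ty": 0, "tz": 0, "ax": 0, "ay": 0, "az": 0}

```text
time_s: 10.1
tcp_pos: [424.0, 4.3, 323.0]
ee_rot: [-0.004, 0.708, -0.706, 0.001]
contact_force: [-0.1, -0.3, -3.0]
finger_gap: 19.9
```

Request:
send_rows:
  motion:
    - {"tx": 0, "ty": 0, "tz": 0, "ax": 0, "ay": 0, "az": 0}
    - {"tx": 0, "ty": 0, "tz": 0, "ax": 0, "ay": 0, "az": 0}
    - {"tx": 0, "ty": 0, "tz": 0, "ax": 0, "ay": 0, "az": 0}
    - {"tx": 0, "ty": 0, "tz": 0, "ax": 0, "ay": 0, "az": 0}
    - {"tx": 0, "ty": 0, "tz": 0, "ax": 0, "ay": 0, "az": 0}
    - {"tx": 0, "ty": 0, "tz": 0, "ax": 0, "ay": 0, "az": 0}
    - {"tx": 0, "ty": 0, "tz": 0, "ax": 0, "ay": 0, "az": 0}
    - {"tx": 0, "ty": 0, "tz": 0, "ax": 0, "ay": 0, "az": 0}
    - {"tx": 0, "ty": 0, "tz": 0, "ax": 0, "ay": 0, "az": 0}
    - {"tx": 0, "ty": 0, "tz": 0, "ax": 0, "ay": 0, "az": 0}

```text
time_s: 11.1
tcp_pos: [423.8, 1.0, 325.1]
ee_rot: [-0.001, 0.708, -0.706, -0.0]
contact_force: [1.6, -0.5, -1.5]
finger_gap: 20.1
```

```bash
python3 - <<'E'
from h import *
s=robot.state();f=robot.grab_frame('wrist');save(f,'w4');np.savez('w4.npz',**{k:v for k,v in f.items()},ee_rot=s['ee_rot'],tcp_pos=s['tcp_pos'])
go(470,0,290,-90)
for t in ('sleeve','jaw_l'):
    for b in robot.boxes_of(t,'wrist')[:3]: print(t,round(b['p'],2),np.round(b['location']),proj(f,b['location'],s).round())
E
```

```text
t 11.15 tcp [423.8   1.  325.2] yaw -89.9 gap 19.7 F [-0.2  0.2 -1.5]
shift cm [-4.63  3.51  0.11] ay 0.001 fix ax,az [0.0021 0.0019]
shift if turned first [-4.63  3.51  0.1 ]
sleeve 0.49 [268. 366.   6.] [ 67. 266.]
jaw_l 0.83 [531. 130.  74.] [199.  69.]
jaw_l 0.7 [ 531. -127.   73.] [436.  69.]
```

View pics/w4.png

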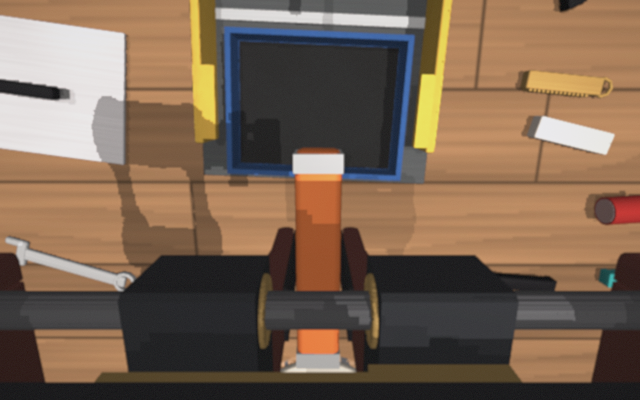

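The open case is in view: outer rim corners near (223,32), (413,32), (402,178) and (230,178). The bar is held straight. I measure the rim from the blue mask.

```bash
cat > case.py <<'E'
from h import *
from scipy.optimize import least_squares
def fit(f,s,x0,roi=(180,0,460,200)):
    u0,v0,u1,v1=roi;h=cv2.cvtColor(f['color'],cv2.COLOR_RGB2HSV).astype(int)
    m=(h[...,0]>98)&(h[...,0]<122)&(h[...,1]>120)&(h[...,2]>70)
    k=np.zeros_like(m);k[v0:v1,u0:u1]=m[v0:v1,u0:u1]
    n,l,st,c=cv2.connectedComponentsWithStats(k.astype(np.uint8));i=1+st[1:,4].argmax();k=l==i
    print('bbox',st[i])
    vs,us=np.nonzero(k);P=np.array([pix2plane(f,u,v,58,s)[:2] for u,v in zip(us,vs)])
    r=cv2.minAreaRect(P.astype(np.float32));print(r)
    return P
if __name__=='__main__':
    d=np.load('w4.npz');P=fit(d,d,None) if 0 else fit({k:d[k] for k in d.files},d,None)
E
python3 case.py
```

```text
bbox [ 224   27  191  153 4704]
((491.3338928222656, 3.4838409423828125), (210.24290466308594, 162.9228515625), 87.50982666015625)
```

Request:
send_rows:
  motion:
    - {"tx": -1.3, "ty": 2, "tz": 1.14, "ax": 0, "ay": 0, "az": 0}
    - {"tx": -1.3, "ty": 4, "tz": 1.15, "ax": 0, "ay": 0, "az": 0}
    - {"tx": -1.3, "ty": 4, "tz": 1.15, "ax": 0, "ay": 0, "az": 0}
    - {"tx": -1.3, "ty": 4, "tz": 1.15, "ax": 0, "ay": 0, "az": 0}
    - {"tx": -1.3, "ty": 4, "tz": 1.15, "ax": 0, "ay": 0, "az": 0}
    - {"tx": 0, "ty": 2.5, "tz": 0, "ax": 0.002, "ay": 0.045, "az": 0.002}
    - {"tx": 0, "ty": 0, "tz": 0, "ax": 0, "ay": 0, "az": 0}
    - {"tx": 0, "ty": 0, "tz": 0, "ax": 0, "ay": 0, "az": 0}
    - {"tx": 0, "ty": 0, "tz": 0, "ax": 0, "ay": 0, "az": 0}
    - {"tx": 0, "ty": 0, "tz": 0, "ax": 0, "ay": 0, "az": 0}

```text
time_s: 12.25
tcp_pos: [489.5, -56.0, 122.5]
ee_rot: [-0.017, -0.707, 0.707, 0.014]
contact_force: [0.5, -0.1, -1.8]
finger_gap: 19.6
```

```bash
cat >> h.py <<'E'
CX,CY,CYAW=491.3,3.5,-2.5
def case(a,b):
    c,s_=cos(radians(CYAW)),sin(radians(CYAW));return CX+a*c-b*s_,CY+a*s_+b*c
E
python3 - <<'E'
from h import *
print(case(0,-60));go(*case(0,-60),20,-92.5)
E
```

```text
(488.6828367580799, -56.44289329491147)
t 12.25 tcp [489.5 -56.  122.5] yaw -92.5 gap 19.6 F [ 0.5 -0.1 -1.8]
shift cm [ 0.12 10.24  0.04] ay 0.0 fix ax,az [-0.0005 -0.004 ]
shift if turned first [ 0.12 10.24  0.04]
```

Request:
send_rows:
  motion:
    - {"tx": 0.1, "ty": 2, "tz": 0, "ax": 0, "ay": 0, "az": 0}
    - {"tx": 0, "ty": 2, "tz": 0, "ax": 0, "ay": 0, "az": 0}
    - {"tx": 0, "ty": 2, "tz": 0, "ax": 0, "ay": 0, "az": 0}
    - {"tx": 0, "ty": 2, "tz": 0, "ax": 0, "ay": 0, "az": 0}
    - {"tx": 0, "ty": 1, "tz": 0, "ax": 0, "ay": 0, "az": 0}
    - {"tx": 0, "ty": 0.6, "tz": 0, "ax": 0, "ay": 0, "az": 0}
    - {"tx": 0, "ty": 0.5, "tz": 0, "ax": 0, "ay": 0, "az": 0}
    - {"tx": 0, "ty": 0, "tz": 0, "ax": 0, "ay": 0, "az": 0}
    - {"tx": 0, "ty": 0, "tz": 0, "ax": 0, "ay": 0, "az": 0}
    - {"tx": 0, "ty": 0, "tz": 0, "ax": 0, "ay": 0, "az": 0}

```text
time_s: 13.25
tcp_pos: [488.0, -56.0, 19.8]
ee_rot: [-0.016, -0.707, 0.707, 0.015]
contact_force: [-0.3, -0.6, -1.9]
finger_gap: 19.6
```

Request:
send_rows:
  motion:
    - {"tx": 0, "ty": 0, "tz": 0, "ax": 0, "ay": 0, "az": 0}
    - {"tx": 0, "ty": 0, "tz": 0, "ax": 0, "ay": 0, "az": 0}
    - {"tx": 0, "ty": 0, "tz": 0, "ax": 0, "ay": 0, "az": 0}
    - {"tx": 0, "ty": 0, "tz": 0, "ax": 0, "ay": 0, "az": 0}
    - {"tx": 0, "ty": -2, "tz": 0, "ax": 0, "ay": 0, "az": 0}
    - {"tx": 0, "ty": -3, "tz": 0, "ax": 0, "ay": 0, "az": 0}
    - {"tx": 0, "ty": -4, "tz": 0, "ax": 0, "ay": 0, "az": 0}
    - {"tx": 0, "ty": -4, "tz": 0, "ax": 0, "ay": 0, "az": 0}
    - {"tx": 0, "ty": -4, "tz": 0, "ax": 0, "ay": 0, "az": 0}
    - {"tx": 0, "ty": -4, "tz": 0, "ax": 0, "ay": 0, "az": 0}
  grip: 3.4

```text
time_s: 14.25
tcp_pos: [487.2, -55.9, 230.7]
ee_rot: [-0.016, -0.707, 0.707, 0.015]
contact_force: [0.9, -0.1, -0.6]
finger_gap: 33.6
```

```bash
python3 - <<'E'
from h import *
f=robot.grab_frame('top')
for t in ('setbar_mid','block_mid','comb_mid'):
    for b in robot.boxes_of(t,'top')[:4]: print(t,round(b['p'],2),np.round(b['location']))
go(456,-400,330,-13.5)
E
```

```text
setbar_mid 0.73 [ 254. -461.   16.]
setbar_mid 0.63 [582. 131.  74.]
setbar_mid 0.61 [ 648. -283.   18.]
setbar_mid 0.49 [ 243. -286.   20.]
block_mid 0.69 [ 458. -326.   19.]
comb_mid 0.68 [ 515. -306.   18.]
t 14.45 tcp [487.9 -56.  229.9] yaw -92.5 gap 33.7 F [-0.2 -0.5 -2. ]
shift cm [  1.64 -10.    34.51] ay -1.379 fix ax,az [-0.0003 -0.0023]
shift if turned first [ 34.19 -10.     4.95]
```

Request:
send_rows:
  motion:
    - {"tx": 0.2, "ty": 0, "tz": 3, "ax": 0, "ay": 0, "az": 0}
    - {"tx": 0.2, "ty": 0, "tz": 3, "ax": 0, "ay": 0, "az": 0}
    - {"tx": 0.2, "ty": 0, "tz": 3, "ax": 0, "ay": 0, "az": 0}
    - {"tx": 0.2, "ty": 0, "tz": 3, "ax": 0, "ay": 0, "az": 0}
    - {"tx": 0.2, "ty": 0, "tz": 3, "ax": 0, "ay": 0, "az": 0}
    - {"tx": 0.2, "ty": 0, "tz": 3, "ax": 0, "ay": 0, "az": 0}
    - {"tx": 0.2, "ty": 0, "tz": 3, "ax": 0, "ay": 0, "az": 0}
    - {"tx": 0.2, "ty": 0, "tz": 3, "ax": 0, "ay": 0, "az": 0}
    - {"tx": 0.2, "ty": 0, "tz": 3.2, "ax": 0, "ay": 0, "az": 0}
    - {"tx": 0.2, "ty": 0, "tz": 0, "ax": 0, "ay": 0, "az": 0}
  grip: 5

```text
time_s: 15.45
tcp_pos: [453.9, -329.3, 225.3]
ee_rot: [0.015, 0.708, -0.706, -0.019]
contact_force: [-0.1, 0.5, -0.4]
finger_gap: 50.1
```

Request:
send_rows:
  motion:
    - {"tx": 0, "ty": 1.2, "tz": 0, "ax": 0, "ay": -0.1379, "az": 0}
    - {"tx": 0, "ty": 1.2, "tz": 0, "ax": 0, "ay": -0.1379, "az": 0}
    - {"tx": 0, "ty": 1.2, "tz": 0, "ax": 0, "ay": -0.1379, "az": 0}
    - {"tx": 0, "ty": 1.2, "tz": 0, "ax": 0, "ay": -0.1379, "az": 0}
    - {"tx": 0, "ty": 1.2, "tz": 0, "ax": 0, "ay": -0.1379, "az": 0}
    - {"tx": 0, "ty": 1.2, "tz": 0, "ax": 0, "ay": -0.1379, "az": 0}
    - {"tx": 0, "ty": 1.2, "tz": 0, "ax": 0, "ay": -0.1379, "az": 0}
    - {"tx": 0, "ty": 1.2, "tz": 0, "ax": 0, "ay": -0.1379, "az": 0}
    - {"tx": 0, "ty": 1.2, "tz": 0, "ax": 0, "ay": -0.1379, "az": 0}
    - {"tx": 0, "ty": 0, "tz": 0, "ax": 0, "ay": -0.1379, "az": 0}

```text
time_s: 16.45
tcp_pos: [454.1, -324.7, 116.6]
ee_rot: [-0.44, 0.556, -0.552, 0.439]
contact_force: [-0.1, -0.4, 0.2]
finger_gap: 50.2
```

Request:
send_rows:
  motion:
    - {"tx": 0, "ty": 0, "tz": 0, "ax": 0, "ay": 0, "az": 0}
    - {"tx": 0, "ty": 0, "tz": 0, "ax": 0, "ay": 0, "az": 0}
    - {"tx": 0, "ty": 0, "tz": 0, "ax": 0, "ay": 0, "az": 0}
    - {"tx": 0, "ty": 0, "tz": 0, "ax": 0, "ay": 0, "az": 0}
    - {"tx": 0, "ty": 0, "tz": 0, "ax": 0, "ay": 0, "az": 0}
    - {"tx": 0, "ty": 0, "tz": 0, "ax": 0, "ay": 0, "az": 0}
    - {"tx": 0, "ty": 0, "tz": 0, "ax": 0, "ay": 0, "az": 0}
    - {"tx": 0, "ty": 0, "tz": 0, "ax": 0, "ay": 0, "az": 0}
    - {"tx": 0, "ty": 0, "tz": 0, "ax": 0, "ay": 0, "az": 0}
    - {"tx": 0, "ty": 0, "tz": 0, "ax": 0, "ay": 0, "az": 0}

```text
time_s: 17.45
tcp_pos: [455.4, -326.8, 120.9]
ee_rot: [-0.438, 0.555, -0.555, 0.438]
contact_force: [-0.2, 0.5, 0.1]
finger_gap: 49.9
```

```bash
python3 - <<'E'
from h import *
s=robot.state();f=robot.grab_frame('wrist');save(f,'w5')
u,v=proj(f,[456,-327,20],s).astype(int);print(u,v)
seg(f,s,'white',(u-70,v-90,u+70,v+60),20)
go(456.4,-327,4,-13.5)
E
```

```text
317 198
white n 4579 ctr 456.9 -325.9 mean [ 457.4 -323.9] size 97 27 angle 76.9
t 17.5 tcp [ 455.4 -326.8  120.9] yaw -13.5 gap 49.9 F [0.4 1.  0.1]
shift cm [-0.   11.69  0.1 ] ay -0.0 fix ax,az [-0.     -0.0001]
shift if turned first [-0.   11.69  0.1 ]
```

Request:
send_rows:
  motion:
    - {"tx": 0, "ty": 2, "tz": 0.1, "ax": 0, "ay": 0, "az": 0}
    - {"tx": 0, "ty": 2, "tz": 0, "ax": 0, "ay": 0, "az": 0}
    - {"tx": 0, "ty": 2, "tz": 0, "ax": 0, "ay": 0, "az": 0}
    - {"tx": 0, "ty": 2, "tz": 0, "ax": 0, "ay": 0, "az": 0}
    - {"tx": 0, "ty": 1.5, "tz": 0, "ax": 0, "ay": 0, "az": 0}
    - {"tx": 0, "ty": 1.2, "tz": 0, "ax": 0, "ay": 0, "az": 0}
    - {"tx": 0, "ty": 1, "tz": 0, "ax": 0, "ay": 0, "az": 0}
    - {"tx": 0, "ty": 0, "tz": 0, "ax": 0, "ay": 0, "az": 0}
    - {"tx": 0, "ty": 0, "tz": 0, "ax": 0, "ay": 0, "az": 0}
    - {"tx": 0, "ty": 0, "tz": 0, "ax": 0, "ay": 0, "az": 0}

```text
time_s: 18.5
tcp_pos: [456.9, -327.5, 5.0]
ee_rot: [0.437, -0.555, 0.556, -0.438]
contact_force: [-0.1, 0.2, -0.5]
finger_gap: 50.2
```

Request:
send_rows:
  motion:
    - {"tx": 0, "ty": 0, "tz": 0, "ax": 0, "ay": 0, "az": 0}
    - {"tx": 0, "ty": 0, "tz": 0, "ax": 0, "ay": 0, "az": 0}
    - {"tx": 0, "ty": 0, "tz": 0, "ax": 0, "ay": 0, "az": 0}
    - {"tx": 0, "ty": 0, "tz": 0, "ax": 0, "ay": 0, "az": 0}
    - {"tx": 0, "ty": 0, "tz": 0, "ax": 0, "ay": 0, "az": 0}
    - {"tx": 0, "ty": 0, "tz": 0, "ax": 0, "ay": 0, "az": 0}
    - {"tx": 0, "ty": 0, "tz": 0, "ax": 0, "ay": 0, "az": 0}
    - {"tx": 0, "ty": 0, "tz": 0, "ax": 0, "ay": 0, "az": 0}
    - {"tx": 0, "ty": 0, "tz": 0, "ax": 0, "ay": 0, "az": 0}
    - {"tx": 0, "ty": 0, "tz": 0, "ax": 0, "ay": 0, "az": 0}
  grip: 1.5

```text
time_s: 19.5
tcp_pos: [456.5, -327.1, 4.2]
ee_rot: [0.438, -0.555, 0.555, -0.438]
contact_force: [-2.4, 1.1, 4.9]
finger_gap: 27.8
```

Request:
send_rows:
  motion:
    - {"tx": 0, "ty": -2, "tz": 0, "ax": 0, "ay": 0, "az": 0}
    - {"tx": 0, "ty": -2, "tz": 0, "ax": 0, "ay": 0, "az": 0}
    - {"tx": 0, "ty": -3, "tz": 0, "ax": 0, "ay": 0, "az": 0}
    - {"tx": 0, "ty": -3, "tz": 0, "ax": 0, "ay": 0, "az": 0}
    - {"tx": 0, "ty": -3, "tz": 0, "ax": 0, "ay": 0, "az": 0}
    - {"tx": 0, "ty": -3, "tz": 0, "ax": 0, "ay": 0, "az": 0}
    - {"tx": 0, "ty": -2, "tz": 0, "ax": 0, "ay": 0, "az": 0}
    - {"tx": 0, "ty": 0, "tz": 0, "ax": 0, "ay": 0, "az": 0}
    - {"tx": 0, "ty": 0, "tz": 0, "ax": 0, "ay": 0, "az": 0}
    - {"tx": 0, "ty": 0, "tz": 0, "ax": 0, "ay": 0, "az": 0}

```text
time_s: 20.5
tcp_pos: [455.8, -326.5, 181.1]
ee_rot: [-0.438, 0.557, -0.554, 0.437]
contact_force: [-0.0, -0.6, -2.4]
finger_gap: 27.8
```

Request:
send_rows:
  motion:
    - {"tx": 0, "ty": 0, "tz": 0, "ax": 0, "ay": 0.1379, "az": 0}
    - {"tx": 0, "ty": 0, "tz": 0, "ax": 0, "ay": 0.1379, "az": 0}
    - {"tx": 0, "ty": 0, "tz": 0, "ax": 0, "ay": 0.1379, "az": 0}
    - {"tx": 0, "ty": 0, "tz": 0, "ax": 0, "ay": 0.1379, "az": 0}
    - {"tx": 0, "ty": 0, "tz": 0, "ax": 0, "ay": 0.1379, "az": 0}
    - {"tx": 0, "ty": 0, "tz": 0, "ax": 0, "ay": 0.1379, "az": 0}
    - {"tx": 0, "ty": 0, "tz": 0, "ax": 0, "ay": 0.1379, "az": 0}
    - {"tx": 0, "ty": 0, "tz": 0, "ax": 0, "ay": 0.1379, "az": 0}
    - {"tx": 0, "ty": 0, "tz": 0, "ax": 0, "ay": 0.1379, "az": 0}
    - {"tx": 0, "ty": 0, "tz": 0, "ax": 0, "ay": 0.1379, "az": 0}

```text
time_s: 21.5
tcp_pos: [455.8, -326.6, 181.5]
ee_rot: [0.017, 0.708, -0.706, -0.019]
contact_force: [0.8, 0.1, -1.8]
finger_gap: 27.8
```

```bash
python3 - <<'E'
from h import *
print(case(0,0));go(*case(0,0),130,-92.5)
E
```

```text
(491.3, 3.5)
t 21.5 tcp [ 455.8 -326.6  181.5] yaw -92.9 gap 27.8 F [ 0.8  0.1 -1.8]
shift cm [ -1.91   5.21 -33.13] ay -0.006 fix ax,az [0.0021 0.0028]
shift if turned first [ -2.12   5.21 -33.12]
```

Request:
send_rows:
  motion:
    - {"tx": 0, "ty": 0, "tz": -3.7, "ax": 0.002, "ay": -0.006, "az": 0.003}
    - {"tx": -0.3, "ty": 0, "tz": -3.7, "ax": 0, "ay": 0, "az": 0}
    - {"tx": -0.3, "ty": 0, "tz": -3.7, "ax": 0, "ay": 0, "az": 0}
    - {"tx": -0.3, "ty": 0, "tz": -3.7, "ax": 0, "ay": 0, "az": 0}
    - {"tx": -0.3, "ty": 0, "tz": -3.7, "ax": 0, "ay": 0, "az": 0}
    - {"tx": -0.3, "ty": 0, "tz": -3.7, "ax": 0, "ay": 0, "az": 0}
    - {"tx": -0.3, "ty": 0, "tz": -3.7, "ax": 0, "ay": 0, "az": 0}
    - {"tx": -0.3, "ty": 1.2, "tz": -3.7, "ax": 0, "ay": 0, "az": 0}
    - {"tx": 0, "ty": 2, "tz": -3.5, "ax": 0, "ay": 0, "az": 0}
    - {"tx": 0, "ty": 2, "tz": 0, "ax": 0, "ay": 0, "az": 0}

```text
time_s: 22.5
tcp_pos: [489.7, 6.7, 129.0]
ee_rot: [-0.012, -0.707, 0.707, 0.012]
contact_force: [0.0, -0.2, -2.7]
finger_gap: 27.8
```

Request:
send_rows:
  motion:
    - {"tx": 0, "ty": 0, "tz": 0, "ax": 0, "ay": 0, "az": 0}
    - {"tx": 0, "ty": 0, "tz": 0, "ax": 0, "ay": 0, "az": 0}
    - {"tx": 0, "ty": 0, "tz": 0, "ax": 0, "ay": 0, "az": 0}
    - {"tx": 0, "ty": 0, "tz": 0, "ax": 0, "ay": 0, "az": 0}
    - {"tx": 0, "ty": 0, "tz": 0, "ax": 0, "ay": 0, "az": 0}
    - {"tx": 0, "ty": 0, "tz": 0, "ax": 0, "ay": 0, "az": 0}
    - {"tx": 0, "ty": 0, "tz": 0, "ax": 0, "ay": 0, "az": 0}
    - {"tx": 0, "ty": 0, "tz": 0, "ax": 0, "ay": 0, "az": 0}
    - {"tx": 0, "ty": 0, "tz": 0, "ax": 0, "ay": 0, "az": 0}
    - {"tx": 0, "ty": 0, "tz": 0, "ax": 0, "ay": 0, "az": 0}

```text
time_s: 23.5
tcp_pos: [490.4, 2.8, 131.4]
ee_rot: [-0.015, -0.706, 0.708, 0.012]
contact_force: [-0.1, 0.4, -3.7]
finger_gap: 27.7
```

```bash
python3 - <<'E'
from h import *
go(*case(0,0),20.5,-92.5)
E
```

```text
t 23.5 tcp [490.4   2.8 131.4] yaw -92.2 gap 27.7 F [-0.1  0.4 -3.7]
shift cm [-0.05 11.09 -0.09] ay 0.005 fix ax,az [-0.002 -0.003]
shift if turned first [-0.05 11.09 -0.09]
```

Request:
send_rows:
  motion:
    - {"tx": 0, "ty": 2, "tz": 0, "ax": -0.002, "ay": 0.005, "az": -0.003}
    - {"tx": 0, "ty": 2, "tz": 0, "ax": 0, "ay": 0, "az": 0}
    - {"tx": 0, "ty": 2, "tz": 0, "ax": 0, "ay": 0, "az": 0}
    - {"tx": 0, "ty": 2, "tz": 0, "ax": 0, "ay": 0, "az": 0}
    - {"tx": 0, "ty": 1.5, "tz": 0, "ax": 0, "ay": 0, "az": 0}
    - {"tx": 0, "ty": 0.8, "tz": 0, "ax": 0, "ay": 0, "az": 0}
    - {"tx": 0, "ty": 0.8, "tz": 0, "ax": 0, "ay": 0, "az": 0}
    - {"tx": 0, "ty": 0, "tz": 0, "ax": 0, "ay": 0, "az": 0}
    - {"tx": 0, "ty": 0, "tz": 0, "ax": 0, "ay": 0, "az": 0}
    - {"tx": 0, "ty": 0, "tz": 0, "ax": 0, "ay": 0, "az": 0}

```text
time_s: 24.5
tcp_pos: [491.1, 2.7, 21.4]
ee_rot: [-0.016, -0.707, 0.707, 0.015]
contact_force: [-0.5, 1.1, -2.1]
finger_gap: 27.4
```

Request:
send_rows:
  motion:
    - {"tx": 0, "ty": 0, "tz": 0, "ax": 0, "ay": 0, "az": 0}
    - {"tx": 0, "ty": 0, "tz": 0, "ax": 0, "ay": 0, "az": 0}
    - {"tx": 0, "ty": 0, "tz": 0, "ax": 0, "ay": 0, "az": 0}
    - {"tx": 0, "ty": 0, "tz": 0, "ax": 0, "ay": 0, "az": 0}
    - {"tx": 0, "ty": -2, "tz": 0, "ax": 0, "ay": 0, "az": 0}
    - {"tx": 0, "ty": -3, "tz": 0, "ax": 0, "ay": 0, "az": 0}
    - {"tx": 0, "ty": -4, "tz": 0, "ax": 0, "ay": 0, "az": 0}
    - {"tx": 0, "ty": -4, "tz": 0, "ax": 0, "ay": 0, "az": 0}
    - {"tx": 0, "ty": -4, "tz": 0, "ax": 0, "ay": 0, "az": 0}
    - {"tx": 0, "ty": -4, "tz": 0, "ax": 0, "ay": 0, "az": 0}
  grip: 3.9

```text
time_s: 25.5
tcp_pos: [490.2, 2.8, 232.2]
ee_rot: [0.015, 0.707, -0.707, -0.015]
contact_force: [0.8, -0.5, 1.2]
finger_gap: 39.0
```

```bash
python3 - <<'E'
from h import *
f=robot.grab_frame('top')
for t in ('block_mid','comb_mid'):
    for b in robot.boxes_of(t,'top')[:4]: print(t,round(b['p'],2),np.round(b['location']))
go(518,-312,230,None);go(518,-312,230,-5.7)
E
```

```text
comb_mid 0.48 [ 516. -307.   17.]
t 25.65 tcp [491.7   2.7 234.1] yaw -92.5 gap 39.2 F [ 0.4  0.8 -0.4]
shift cm [-3.98  0.44 31.33] ay 0 fix ax,az [-0.0001 -0.0068]
t 25.65 tcp [491.7   2.7 234.1] yaw -92.5 gap 39.2 F [ 0.4  0.8 -0.4]
shift cm [-3.98  0.44 31.33] ay -1.514 fix ax,az [-0.0001 -0.0068]
shift if turned first [31.05  0.44  5.74]
```

Request:
send_rows:
  motion:
    - {"tx": -0.4, "ty": 0, "tz": 3.1, "ax": 0, "ay": 0, "az": 0}
    - {"tx": -0.4, "ty": 0, "tz": 3.1, "ax": 0, "ay": 0, "az": 0}
    - {"tx": -0.4, "ty": 0, "tz": 3.1, "ax": 0, "ay": 0, "az": 0}
    - {"tx": -0.4, "ty": 0, "tz": 3.1, "ax": 0, "ay": 0, "az": 0}
    - {"tx": -0.4, "ty": 0, "tz": 3.1, "ax": 0, "ay": 0, "az": 0}
    - {"tx": -0.4, "ty": 0, "tz": 3.1, "ax": 0, "ay": 0, "az": 0}
    - {"tx": -0.4, "ty": 0, "tz": 3.1, "ax": 0, "ay": 0, "az": 0}
    - {"tx": -0.4, "ty": 0, "tz": 3.1, "ax": 0, "ay": 0, "az": 0}
    - {"tx": -0.4, "ty": 0, "tz": 3.1, "ax": 0, "ay": 0, "az": 0}
    - {"tx": -0.4, "ty": 0, "tz": 3.1, "ax": 0, "ay": -0.02, "az": 0}
  grip: 6

```text
time_s: 26.65
tcp_pos: [516.5, -309.7, 228.1]
ee_rot: [0.007, 0.708, -0.706, -0.009]
contact_force: [0.1, 0.6, 0.2]
finger_gap: 60.3
```

Request:
send_rows:
  motion:
    - {"tx": 0, "ty": 1.2, "tz": 0, "ax": 0, "ay": -0.149, "az": 0}
    - {"tx": 0, "ty": 1.2, "tz": 0, "ax": 0, "ay": -0.149, "az": 0}
    - {"tx": 0, "ty": 1.2, "tz": 0, "ax": 0, "ay": -0.149, "az": 0}
    - {"tx": 0, "ty": 1.2, "tz": 0, "ax": 0, "ay": -0.149, "az": 0}
    - {"tx": 0, "ty": 1.2, "tz": 0, "ax": 0, "ay": -0.149, "az": 0}
    - {"tx": 0, "ty": 1.2, "tz": 0, "ax": 0, "ay": -0.149, "az": 0}
    - {"tx": 0, "ty": 1.2, "tz": 0, "ax": 0, "ay": -0.149, "az": 0}
    - {"tx": 0, "ty": 1.2, "tz": 0, "ax": 0, "ay": -0.149, "az": 0}
    - {"tx": 0, "ty": 1.2, "tz": 0, "ax": 0, "ay": -0.149, "az": 0}
    - {"tx": 0, "ty": 0, "tz": 0, "ax": 0, "ay": -0.149, "az": 0}

```text
time_s: 27.65
tcp_pos: [515.4, -307.6, 117.7]
ee_rot: [-0.475, 0.526, -0.522, 0.474]
contact_force: [0.2, -0.5, -0.1]
finger_gap: 60.0
```

Request:
send_rows:
  motion:
    - {"tx": 0, "ty": 0, "tz": 0, "ax": 0, "ay": 0, "az": 0}
    - {"tx": 0, "ty": 0, "tz": 0, "ax": 0, "ay": 0, "az": 0}
    - {"tx": 0, "ty": 0, "tz": 0, "ax": 0, "ay": 0, "az": 0}
    - {"tx": 0, "ty": 0, "tz": 0, "ax": 0, "ay": 0, "az": 0}
    - {"tx": 0, "ty": 0, "tz": 0, "ax": 0, "ay": 0, "az": 0}
    - {"tx": 0, "ty": 0, "tz": 0, "ax": 0, "ay": 0, "az": 0}
    - {"tx": 0, "ty": 0, "tz": 0, "ax": 0, "ay": 0, "az": 0}
    - {"tx": 0, "ty": 0, "tz": 0, "ax": 0, "ay": 0, "az": 0}
    - {"tx": 0, "ty": 0, "tz": 0, "ax": 0, "ay": 0, "az": 0}
    - {"tx": 0, "ty": 0, "tz": 0, "ax": 0, "ay": 0, "az": 0}

```text
time_s: 28.65
tcp_pos: [517.0, -308.7, 122.4]
ee_rot: [-0.473, 0.525, -0.525, 0.473]
contact_force: [0.2, 0.8, -0.1]
finger_gap: 59.9
```

```bash
python3 - <<'E'
from h import *
s=robot.state();f=robot.grab_frame('wrist');save(f,'w6')
u,v=proj(f,[519,-308,16],s).astype(int);print(u,v)
seg(f,s,'brass',(u-50,max(v-110,0),u+50,v+90),16)
for b in robot.boxes_of('comb_mid','wrist')[:2]: print(round(b['p'],2),np.round(b['location']))
go(519,-308,4,-5.7)
E
```

```text
319 195
brass n 3870 ctr 519.4 -314.2 mean [ 520.1 -308.8] size 111 26 angle 85.2
0.88 [ 515. -309.   18.]
t 28.75 tcp [ 517.  -308.6  122.4] yaw -6.0 gap 59.9 F [ 0.3 -0.2 -0.7]
shift cm [-0.08 11.84  0.19] ay -0.005 fix ax,az [ 0.     -0.0001]
shift if turned first [-0.08 11.84  0.19]
```

Request:
send_rows:
  motion:
    - {"tx": 0, "ty": 2, "tz": 0.2, "ax": 0, "ay": -0.01, "az": 0}
    - {"tx": 0, "ty": 2, "tz": 0, "ax": 0, "ay": 0, "az": 0}
    - {"tx": 0, "ty": 2, "tz": 0, "ax": 0, "ay": 0, "az": 0}
    - {"tx": 0, "ty": 2, "tz": 0, "ax": 0, "ay": 0, "az": 0}
    - {"tx": 0, "ty": 1.6, "tz": 0, "ax": 0, "ay": 0, "az": 0}
    - {"tx": 0, "ty": 1.2, "tz": 0, "ax": 0, "ay": 0, "az": 0}
    - {"tx": 0, "ty": 1, "tz": 0, "ax": 0, "ay": 0, "az": 0}
    - {"tx": 0, "ty": 0, "tz": 0, "ax": 0, "ay": 0, "az": 0}
    - {"tx": 0, "ty": 0, "tz": 0, "ax": 0, "ay": 0, "az": 0}
    - {"tx": 0, "ty": 0, "tz": 0, "ax": 0, "ay": 0, "az": 0}

```text
time_s: 29.75
tcp_pos: [519.6, -309.3, 5.6]
ee_rot: [0.476, -0.522, 0.524, -0.476]
contact_force: [-0.4, -0.2, 0.7]
finger_gap: 60.2
```

Request:
send_rows:
  motion:
    - {"tx": 0, "ty": 0, "tz": 0, "ax": 0, "ay": 0, "az": 0}
    - {"tx": 0, "ty": 0, "tz": 0, "ax": 0, "ay": 0, "az": 0}
    - {"tx": 0, "ty": 0, "tz": 0, "ax": 0, "ay": 0, "az": 0}
    - {"tx": 0, "ty": 0, "tz": 0, "ax": 0, "ay": 0, "az": 0}
    - {"tx": 0, "ty": 0, "tz": 0, "ax": 0, "ay": 0, "az": 0}
    - {"tx": 0, "ty": 0, "tz": 0, "ax": 0, "ay": 0, "az": 0}
    - {"tx": 0, "ty": 0, "tz": 0, "ax": 0, "ay": 0, "az": 0}
    - {"tx": 0, "ty": 0, "tz": 0, "ax": 0, "ay": 0, "az": 0}
    - {"tx": 0, "ty": 0, "tz": 0, "ax": 0, "ay": 0, "az": 0}
    - {"tx": 0, "ty": 0, "tz": 0, "ax": 0, "ay": 0, "az": 0}
  grip: 1.2

```text
time_s: 30.75
tcp_pos: [519.2, -308.9, 4.4]
ee_rot: [0.476, -0.523, 0.523, -0.476]
contact_force: [2.0, 0.2, 0.7]
finger_gap: 21.6
```

Request:
send_rows:
  motion:
    - {"tx": 0, "ty": -2, "tz": 0, "ax": 0, "ay": 0, "az": 0}
    - {"tx": 0, "ty": -2, "tz": 0, "ax": 0, "ay": 0, "az": 0}
    - {"tx": 0, "ty": -3, "tz": 0, "ax": 0, "ay": 0, "az": 0}
    - {"tx": 0, "ty": -3, "tz": 0, "ax": 0, "ay": 0, "az": 0}
    - {"tx": 0, "ty": -3, "tz": 0, "ax": 0, "ay": 0, "az": 0}
    - {"tx": 0, "ty": -3, "tz": 0, "ax": 0, "ay": 0, "az": 0}
    - {"tx": 0, "ty": -2, "tz": 0, "ax": 0, "ay": 0.03, "az": 0}
    - {"tx": 0, "ty": 0, "tz": 0, "ax": 0, "ay": 0, "az": 0}
    - {"tx": 0, "ty": 0, "tz": 0, "ax": 0, "ay": 0, "az": 0}
    - {"tx": 0, "ty": 0, "tz": 0, "ax": 0, "ay": 0, "az": 0}

```text
time_s: 31.75
tcp_pos: [518.3, -308.4, 181.7]
ee_rot: [-0.469, 0.531, -0.529, 0.468]
contact_force: [-0.2, -0.3, -2.1]
finger_gap: 21.7
```

Request:
send_rows:
  motion:
    - {"tx": 0, "ty": 0, "tz": 0, "ax": 0, "ay": 0.1485, "az": 0}
    - {"tx": 0, "ty": 0, "tz": 0, "ax": 0, "ay": 0.1485, "az": 0}
    - {"tx": 0, "ty": 0, "tz": 0, "ax": 0, "ay": 0.1485, "az": 0}
    - {"tx": 0, "ty": 0, "tz": 0, "ax": 0, "ay": 0.1485, "az": 0}
    - {"tx": 0, "ty": 0, "tz": 0, "ax": 0, "ay": 0.1485, "az": 0}
    - {"tx": 0, "ty": 0, "tz": 0, "ax": 0, "ay": 0.1485, "az": 0}
    - {"tx": 0, "ty": 0, "tz": 0, "ax": 0, "ay": 0.1485, "az": 0}
    - {"tx": 0, "ty": 0, "tz": 0, "ax": 0, "ay": 0.1485, "az": 0}
    - {"tx": 0, "ty": 0, "tz": 0, "ax": 0, "ay": 0.1485, "az": 0}
    - {"tx": 0, "ty": 0, "tz": 0, "ax": 0, "ay": 0.1485, "az": 0}

```text
time_s: 32.75
tcp_pos: [518.3, -308.4, 181.9]
ee_rot: [0.014, 0.708, -0.706, -0.017]
contact_force: [0.3, -0.3, -3.5]
finger_gap: 21.7
```

```bash
python3 - <<'E'
from h import *
print(case(-4,58));go(*case(-4,58),130,-92.5)
E
```

```text
(489.83373158086204, 61.6192744012091)
t 32.75 tcp [ 518.3 -308.4  181.9] yaw -92.5 gap 21.7 F [ 0.3 -0.3 -3.5]
shift cm [  4.46   5.28 -36.83] ay -0.0 fix ax,az [0.002  0.0032]
shift if turned first [  4.45   5.28 -36.83]
```

Request:
send_rows:
  motion:
    - {"tx": 0.4, "ty": 0, "tz": -4, "ax": 0, "ay": 0, "az": 0}
    - {"tx": 0.4, "ty": 0, "tz": -4, "ax": 0, "ay": 0, "az": 0}
    - {"tx": 0.4, "ty": 0, "tz": -4, "ax": 0, "ay": 0, "az": 0}
    - {"tx": 0.4, "ty": 0, "tz": -4, "ax": 0, "ay": 0, "az": 0}
    - {"tx": 0.4, "ty": 0, "tz": -4, "ax": 0, "ay": 0, "az": 0}
    - {"tx": 0.4, "ty": 0, "tz": -4, "ax": 0, "ay": 0, "az": 0}
    - {"tx": 0.4, "ty": 0, "tz": -4, "ax": 0, "ay": 0, "az": 0}
    - {"tx": 0.4, "ty": 0, "tz": -4, "ax": 0, "ay": 0, "az": 0}
    - {"tx": 0.4, "ty": 2.6, "tz": -4, "ax": 0, "ay": 0, "az": 0}
    - {"tx": 0.5, "ty": 2.6, "tz": -0.8, "ax": 0, "ay": 0, "az": 0}

```text
time_s: 33.75
tcp_pos: [491.4, 64.1, 130.7]
ee_rot: [0.012, 0.708, -0.706, -0.012]
contact_force: [-0.6, -0.4, -3.1]
finger_gap: 22.0
```

Request:
send_rows:
  motion:
    - {"tx": 0, "ty": 0, "tz": 0, "ax": 0, "ay": 0, "az": 0}
    - {"tx": 0, "ty": 0, "tz": 0, "ax": 0, "ay": 0, "az": 0}
    - {"tx": 0, "ty": 0, "tz": 0, "ax": 0, "ay": 0, "az": 0}
    - {"tx": 0, "ty": 0, "tz": 0, "ax": 0, "ay": 0, "az": 0}
    - {"tx": 0, "ty": 0, "tz": 0, "ax": 0, "ay": 0, "az": 0}
    - {"tx": 0, "ty": 0, "tz": 0, "ax": 0, "ay": 0, "az": 0}
    - {"tx": 0, "ty": 0, "tz": 0, "ax": 0, "ay": 0, "az": 0}
    - {"tx": 0, "ty": 0, "tz": 0, "ax": 0, "ay": 0, "az": 0}
    - {"tx": 0, "ty": 0, "tz": 0, "ax": 0, "ay": 0, "az": 0}
    - {"tx": 0, "ty": 0, "tz": 0, "ax": 0, "ay": 0, "az": 0}

```text
time_s: 34.75
tcp_pos: [492.1, 60.5, 132.4]
ee_rot: [0.013, 0.707, -0.707, -0.013]
contact_force: [-0.3, 0.3, -2.5]
finger_gap: 22.0
```

```bash
python3 - <<'E'
from h import *
go(*case(1,58),20.5,-92.5)
E
```

```text
t 34.75 tcp [492.1  60.5 132.4] yaw -92.2 gap 22.0 F [-0.3  0.3 -2.5]
shift cm [-0.27 11.19 -0.1 ] ay 0.006 fix ax,az [0.0001 0.    ]
shift if turned first [-0.27 11.19 -0.1 ]
```

Request:
send_rows:
  motion:
    - {"tx": -0.2, "ty": 2, "tz": -0.1, "ax": 0, "ay": 0.005, "az": 0}
    - {"tx": 0, "ty": 2, "tz": 0, "ax": 0, "ay": 0, "az": 0}
    - {"tx": 0, "ty": 2, "tz": 0, "ax": 0, "ay": 0, "az": 0}
    - {"tx": 0, "ty": 2, "tz": 0, "ax": 0, "ay": 0, "az": 0}
    - {"tx": 0, "ty": 1.5, "tz": 0, "ax": 0, "ay": 0, "az": 0}
    - {"tx": 0, "ty": 0.9, "tz": 0, "ax": 0, "ay": 0, "az": 0}
    - {"tx": 0, "ty": 0.8, "tz": 0, "ax": 0, "ay": 0, "az": 0}
    - {"tx": 0, "ty": 0, "tz": 0, "ax": 0, "ay": 0, "az": 0}
    - {"tx": 0, "ty": 0, "tz": 0, "ax": 0, "ay": 0, "az": 0}
    - {"tx": 0, "ty": 0, "tz": 0, "ax": 0, "ay": 0, "az": 0}

```text
time_s: 35.75
tcp_pos: [494.8, 61.4, 21.4]
ee_rot: [0.016, 0.707, -0.707, -0.015]
contact_force: [0.1, -0.1, -2.2]
finger_gap: 21.9
```

Request:
send_rows:
  motion:
    - {"tx": 0, "ty": 0, "tz": 0, "ax": 0, "ay": 0, "az": 0}
    - {"tx": 0, "ty": 0, "tz": 0, "ax": 0, "ay": 0, "az": 0}
    - {"tx": 0, "ty": 0, "tz": 0, "ax": 0, "ay": 0, "az": 0}
    - {"tx": 0, "ty": 0, "tz": 0, "ax": 0, "ay": 0, "az": 0}
    - {"tx": 0, "ty": -2, "tz": 0, "ax": 0, "ay": 0, "az": 0}
    - {"tx": 0, "ty": -3, "tz": 0, "ax": 0, "ay": 0, "az": 0}
    - {"tx": 0, "ty": -4, "tz": 0, "ax": 0, "ay": 0, "az": 0}
    - {"tx": 0, "ty": -4, "tz": 0, "ax": 0, "ay": 0, "az": 0}
    - {"tx": 0, "ty": -4, "tz": 0, "ax": 0, "ay": 0, "az": 0}
    - {"tx": 0, "ty": -4, "tz": 0, "ax": 0, "ay": 0, "az": 0}
  grip: 3.4

```text
time_s: 36.75
tcp_pos: [493.9, 61.3, 232.2]
ee_rot: [0.015, 0.707, -0.707, -0.015]
contact_force: [0.8, 0.5, -0.4]
finger_gap: 33.9
```

Request:
send_rows:
  motion:
    - {"tx": 1, "ty": -1, "tz": 0, "ax": 0, "ay": 0, "az": 0}
    - {"tx": 1, "ty": -1, "tz": 0, "ax": 0, "ay": 0, "az": 0}
    - {"tx": 1, "ty": -1, "tz": 0, "ax": 0, "ay": 0, "az": 0}
    - {"tx": 1, "ty": -1, "tz": 0, "ax": 0, "ay": 0, "az": 0}
    - {"tx": 1, "ty": -1, "tz": 0, "ax": 0, "ay": 0, "az": 0}
    - {"tx": 1, "ty": -1, "tz": 0, "ax": 0, "ay": 0, "az": 0}
    - {"tx": 1, "ty": -1, "tz": 0, "ax": 0, "ay": 0, "az": 0}
    - {"tx": 0, "ty": 0, "tz": 0, "ax": 0, "ay": 0, "az": 0}
    - {"tx": 0, "ty": 0, "tz": 0, "ax": 0, "ay": 0, "az": 0}
    - {"tx": 0, "ty": 0, "tz": 0, "ax": 0, "ay": 0, "az": 0}

```text
time_s: 37.75
tcp_pos: [424.3, 64.3, 299.7]
ee_rot: [-0.015, -0.707, 0.707, 0.016]
contact_force: [0.1, -0.8, 0.3]
finger_gap: 34.3
```

```bash
python3 - <<'E'
from h import *
s=robot.state();f=robot.grab_frame('wrist');save(f,'w7')
np.savez('w7.npz',**f,ee_rot=s['ee_rot'],tcp_pos=s['tcp_pos'])
import case as C
C.fit(f,s,None,(150,0,600,260))
for a,b in((-82,-105),(82,-105),(82,105),(-82,105)):print(proj(f,[*case(a,b),58],s).round())
go(510,340,230,0)
f=robot.grab_frame('top')
for b in robot.boxes_of('cover_grip','top')[:3]: print(round(b['p'],2),np.round(b['location']))
E
```

```text
bbox [ 273   23  203  157 5293]
((491.21087646484375, 3.5247650146484375), (210.36099243164062, 163.19033813476562), 87.77467346191406)
[461. 179.]
[476.  23.]
[272.  23.]
[277. 179.]
t 37.8 tcp [424.3  64.3 299.6] yaw -92.5 gap 34.0 F [0.6 0.  0.6]
shift cm [ -7.38   6.94 -27.91] ay -1.614 fix ax,az [-0.0001  0.0014]
shift if turned first [-27.57   6.94   8.58]
0.68 [510. 355.   9.]
```

View pics/w7.png

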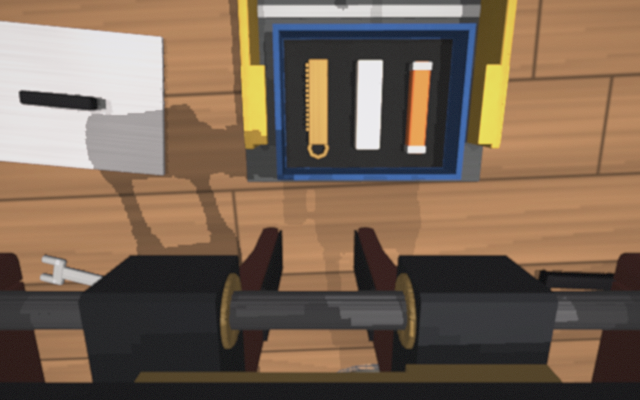

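All three gauges lie flat in the case, at (317,108), (369,105) and (419,108), and the case fit repeats. Now the cover.

Request:
send_rows:
  motion:
    - {"tx": -0.8, "ty": 0, "tz": -2.3, "ax": 0, "ay": 0, "az": 0}
    - {"tx": -0.8, "ty": 0, "tz": -2.3, "ax": 0, "ay": 0, "az": 0}
    - {"tx": -0.8, "ty": 0, "tz": -2.3, "ax": 0, "ay": 0, "az": 0}
    - {"tx": -0.8, "ty": 0, "tz": -2.3, "ax": 0, "ay": 0, "az": 0}
    - {"tx": -0.8, "ty": 0, "tz": -2.3, "ax": 0, "ay": 0, "az": 0}
    - {"tx": -0.8, "ty": 0, "tz": -2.3, "ax": 0, "ay": 0, "az": 0}
    - {"tx": -0.8, "ty": 0, "tz": -2.3, "ax": 0, "ay": 0, "az": 0}
    - {"tx": -0.8, "ty": 0, "tz": -2.3, "ax": 0, "ay": 0, "az": 0}
    - {"tx": -0.6, "ty": 0, "tz": -2.3, "ax": 0, "ay": 0, "az": 0}
    - {"tx": -0.6, "ty": 0, "tz": -2.3, "ax": 0, "ay": -0.06, "az": 0}

```text
time_s: 38.9
tcp_pos: [510.5, 291.8, 299.5]
ee_rot: [0.007, -0.707, 0.707, -0.006]
contact_force: [1.1, 0.6, 0.1]
finger_gap: 34.0
```

Request:
send_rows:
  motion:
    - {"tx": 0, "ty": 0, "tz": 0, "ax": 0, "ay": -0.149, "az": 0}
    - {"tx": 0, "ty": 0, "tz": 0, "ax": 0, "ay": -0.149, "az": 0}
    - {"tx": 0, "ty": 0, "tz": 0, "ax": 0, "ay": -0.149, "az": 0}
    - {"tx": 0, "ty": 0, "tz": 0, "ax": 0, "ay": -0.149, "az": 0}
    - {"tx": 0, "ty": 0, "tz": 0, "ax": 0, "ay": -0.149, "az": 0}
    - {"tx": 0, "ty": 0, "tz": 0, "ax": 0, "ay": -0.149, "az": 0}
    - {"tx": 0, "ty": 0, "tz": 0, "ax": 0, "ay": -0.149, "az": 0}
    - {"tx": 0, "ty": 0, "tz": 0, "ax": 0, "ay": -0.149, "az": 0}
    - {"tx": 0, "ty": 0, "tz": 0, "ax": 0, "ay": -0.149, "az": 0}
    - {"tx": 0, "ty": 0, "tz": 0, "ax": 0, "ay": -0.149, "az": 0}

```text
time_s: 39.9
tcp_pos: [510.2, 290.9, 299.6]
ee_rot: [-0.486, 0.514, -0.514, 0.485]
contact_force: [-0.4, 0.6, 0.5]
finger_gap: 34.1
```

Request:
send_rows:
  motion:
    - {"tx": 0, "ty": 0, "tz": 0, "ax": 0, "ay": 0, "az": 0}
    - {"tx": 0, "ty": 0, "tz": 0, "ax": 0, "ay": 0, "az": 0}
    - {"tx": 0, "ty": 0, "tz": 0, "ax": 0, "ay": 0, "az": 0}
    - {"tx": 0, "ty": 0, "tz": 0, "ax": 0, "ay": 0, "az": 0}
    - {"tx": 0, "ty": 0, "tz": 0, "ax": 0, "ay": 0, "az": 0}
    - {"tx": 0, "ty": 0, "tz": 0, "ax": 0, "ay": 0, "az": 0}
    - {"tx": 0, "ty": 0, "tz": 0, "ax": 0, "ay": 0, "az": 0}
    - {"tx": 0, "ty": 0, "tz": 0, "ax": 0, "ay": 0, "az": 0}
    - {"tx": 0, "ty": 0, "tz": 0, "ax": 0, "ay": 0, "az": 0}
    - {"tx": 0, "ty": 0, "tz": 0, "ax": 0, "ay": 0, "az": 0}

```text
time_s: 40.9
tcp_pos: [510.1, 290.9, 300.4]
ee_rot: [0.484, -0.516, 0.516, -0.484]
contact_force: [-0.2, 0.7, -0.4]
finger_gap: 34.2
```

```bash
python3 - <<'E'
from h import *
s=robot.state();f=robot.grab_frame('wrist');save(f,'w8')
np.savez('w8.npz',**f,ee_rot=s['ee_rot'],tcp_pos=s['tcp_pos'])
u,v=proj(f,[510,355,48],s).astype(int);print(u,v)
go(510,355,100,0)
h=cv2.cvtColor(f['color'],cv2.COLOR_RGB2HSV)
for b in robot.boxes_of('cover_grip','wrist')[:3]: print(round(b['p'],2),np.round(b['location']),proj(f,b['location'],s))
seg(f,s,'black',(u-40,max(v-100,0),u+40,v+80),48)
seg(f,s,'white',(80,0,560,250),12)
E
```

```text
313 110
t 40.95 tcp [510.1 290.9 300.4] yaw -3.7 gap 34.3 F [ 0.1  0.2 -1.2]
shift cm [-6.4  20.04 -0.42] ay -0.064 fix ax,az [-0.     -0.0001]
shift if turned first [-6.410e+00  2.004e+01 -1.000e-02]
0.73 [508. 360.  11.] [312.02801323 105.9170435 ]
black n 359 ctr 511.9 355.4 mean [513.5 369.4] size 75 13 angle 81.5
white n 18401 ctr 512.3 354.3 mean [517.6 346.2] size 210 164 angle 82.2
```

View pics/w8.png

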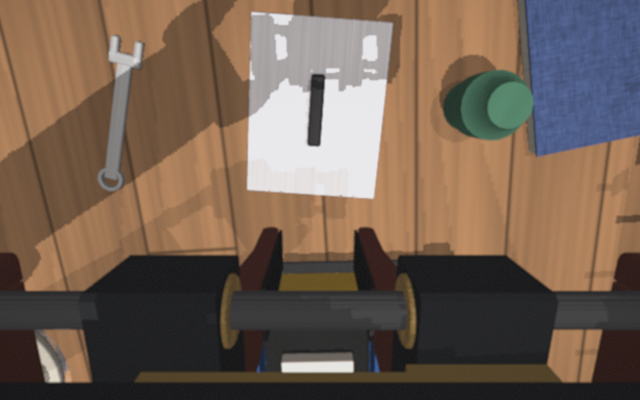

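The white cover spans (250,12) to (378,195) in the view. Its plate measures exactly 210 by 164 mm, centred at (512,354), with the handle at (316,110).

Request:
send_rows:
  motion:
    - {"tx": -1.6, "ty": 3, "tz": -0.05, "ax": 0, "ay": 0, "az": 0}
    - {"tx": -1.6, "ty": 4, "tz": -0.05, "ax": 0, "ay": 0, "az": 0}
    - {"tx": -1.6, "ty": 4, "tz": -0.05, "ax": 0, "ay": 0, "az": 0}
    - {"tx": -1.6, "ty": 4, "tz": -0.05, "ax": 0, "ay": 0, "az": 0}
    - {"tx": 0, "ty": 3, "tz": 0, "ax": 0, "ay": 0.072, "az": 0}
    - {"tx": 0, "ty": 2, "tz": 0, "ax": 0, "ay": 0, "az": 0}
    - {"tx": 0, "ty": 0, "tz": 0, "ax": 0, "ay": 0, "az": 0}
    - {"tx": 0, "ty": 0, "tz": 0, "ax": 0, "ay": 0, "az": 0}
    - {"tx": 0, "ty": 0, "tz": 0, "ax": 0, "ay": 0, "az": 0}
    - {"tx": 0, "ty": 0, "tz": 0, "ax": 0, "ay": 0, "az": 0}
  grip: 6

```text
time_s: 42.0
tcp_pos: [513.1, 355.3, 102.7]
ee_rot: [0.464, -0.533, 0.533, -0.466]
contact_force: [0.0, -0.8, 0.6]
finger_gap: 60.1
```

```bash
python3 - <<'E'
from h import *
s=robot.state();f=robot.grab_frame('wrist')
u,v=proj(f,[512,354.5,48],s).astype(int);print(u,v)
seg(f,s,'black',(u-60,max(v-130,0),u+60,v+80),48)
go(512,354.5,24,-7.8)
E
```

```text
315 218
black n 2288 ctr 512.3 356.3 mean [512.4 355.6] size 77 14 angle 82.5
t 42.05 tcp [512.9 355.2 102.4] yaw -7.8 gap 60.2 F [ 0.9 -0.6 -0.5]
shift cm [ 0.1   7.84 -0.1 ] ay 0.0 fix ax,az [-0.0023 -0.002 ]
shift if turned first [ 0.1   7.84 -0.1 ]
```

Request:
send_rows:
  motion:
    - {"tx": 0.05, "ty": 1.5, "tz": -0.05, "ax": -0.002, "ay": 0, "az": -0.002}
    - {"tx": 0, "ty": 1.5, "tz": 0, "ax": 0, "ay": 0, "az": 0}
    - {"tx": 0, "ty": 1.5, "tz": 0, "ax": 0, "ay": 0, "az": 0}
    - {"tx": 0, "ty": 1.5, "tz": 0, "ax": 0, "ay": 0, "az": 0}
    - {"tx": 0, "ty": 1, "tz": 0, "ax": 0, "ay": 0, "az": 0}
    - {"tx": 0, "ty": 0.8, "tz": 0, "ax": 0, "ay": 0, "az": 0}
    - {"tx": 0, "ty": 0, "tz": 0, "ax": 0, "ay": 0, "az": 0}
    - {"tx": 0, "ty": 0, "tz": 0, "ax": 0, "ay": 0, "az": 0}
    - {"tx": 0, "ty": 0, "tz": 0, "ax": 0, "ay": 0, "az": 0}
    - {"tx": 0, "ty": 0, "tz": 0, "ax": 0, "ay": 0, "az": 0}

```text
time_s: 43.05
tcp_pos: [511.9, 354.6, 23.4]
ee_rot: [0.465, -0.533, 0.533, -0.464]
contact_force: [0.2, 0.4, 0.2]
finger_gap: 59.8
```

Request:
send_rows:
  motion:
    - {"tx": 0, "ty": 0, "tz": 0, "ax": 0, "ay": 0, "az": 0}
    - {"tx": 0, "ty": 0, "tz": 0, "ax": 0, "ay": 0, "az": 0}
    - {"tx": 0, "ty": 0, "tz": 0, "ax": 0, "ay": 0, "az": 0}
    - {"tx": 0, "ty": 0, "tz": 0, "ax": 0, "ay": 0, "az": 0}
    - {"tx": 0, "ty": 0, "tz": 0, "ax": 0, "ay": 0, "az": 0}
    - {"tx": 0, "ty": 0, "tz": 0, "ax": 0, "ay": 0, "az": 0}
    - {"tx": 0, "ty": 0, "tz": 0, "ax": 0, "ay": 0, "az": 0}
    - {"tx": 0, "ty": 0, "tz": 0, "ax": 0, "ay": 0, "az": 0}
    - {"tx": 0, "ty": 0, "tz": 0, "ax": 0, "ay": 0, "az": 0}
    - {"tx": 0, "ty": 0, "tz": 0, "ax": 0, "ay": 0, "az": 0}
  grip: 0.5

```text
time_s: 44.05
tcp_pos: [511.5, 354.3, 22.4]
ee_rot: [-0.466, 0.533, -0.533, 0.464]
contact_force: [-0.2, 0.4, -0.2]
finger_gap: 15.9
```

Request:
send_rows:
  motion:
    - {"tx": 0, "ty": -0.5, "tz": 0, "ax": 0, "ay": 0, "az": 0}
    - {"tx": 0, "ty": -1, "tz": 0, "ax": 0, "ay": 0, "az": 0}
    - {"tx": 0, "ty": -2, "tz": 0, "ax": 0, "ay": 0, "az": 0}
    - {"tx": 0, "ty": -3, "tz": 0, "ax": 0, "ay": 0, "az": 0}
    - {"tx": 0, "ty": -3, "tz": 0, "ax": 0, "ay": 0, "az": 0}
    - {"tx": 0, "ty": -3, "tz": 0, "ax": 0, "ay": 0, "az": 0}
    - {"tx": 0, "ty": -3, "tz": 0, "ax": 0, "ay": 0, "az": 0}
    - {"tx": 0, "ty": -2, "tz": 0, "ax": 0, "ay": 0, "az": 0}
    - {"tx": 0, "ty": -1, "tz": 0, "ax": 0, "ay": -0.094, "az": 0}
    - {"tx": 0, "ty": 0, "tz": 0, "ax": 0, "ay": 0, "az": 0}

```text
time_s: 45.05
tcp_pos: [512.4, 355.0, 210.4]
ee_rot: [0.489, -0.51, 0.51, -0.49]
contact_force: [0.3, 0.7, -3.0]
finger_gap: 15.7
```

```bash
sed -i 's/^CX.*/CX,CY,CYAW=491.25,3.5,-2.4/' h.py; python3 - <<'E'
from h import *
go(*case(0,0),200,-2.4)
E
```

```text
t 45.05 tcp [512.4 355.  210.4] yaw -2.4 gap 15.7 F [ 0.3  0.7 -3. ]
shift cm [35.21  1.02 -0.67] ay 0.001 fix ax,az [-0.0013 -0.0006]
shift if turned first [35.21  1.02 -0.64]
```

Request:
send_rows:
  motion:
    - {"tx": 2, "ty": 0, "tz": 0, "ax": 0, "ay": 0, "az": 0}
    - {"tx": 4, "ty": 0, "tz": -0.1, "ax": 0, "ay": 0, "az": 0}
    - {"tx": 4, "ty": 0, "tz": -0.1, "ax": 0, "ay": 0, "az": 0}
    - {"tx": 4, "ty": 0, "tz": -0.1, "ax": 0, "ay": 0, "az": 0}
    - {"tx": 4, "ty": 0, "tz": -0.1, "ax": 0, "ay": 0, "az": 0}
    - {"tx": 4, "ty": 0, "tz": -0.1, "ax": 0, "ay": 0, "az": 0}
    - {"tx": 4, "ty": 0, "tz": -0.1, "ax": 0, "ay": 0, "az": 0}
    - {"tx": 4, "ty": 0, "tz": -0.1, "ax": 0, "ay": 0, "az": 0}
    - {"tx": 3.2, "ty": 0, "tz": 0, "ax": 0, "ay": 0, "az": 0}
    - {"tx": 2, "ty": 0, "tz": 0, "ax": 0, "ay": 0, "az": 0}

```text
time_s: 46.05
tcp_pos: [489.3, 1.0, 207.2]
ee_rot: [-0.49, 0.512, -0.511, 0.487]
contact_force: [0.4, -0.4, -4.2]
finger_gap: 15.4
```

Request:
send_rows:
  motion:
    - {"tx": 0, "ty": 0, "tz": 0, "ax": 0, "ay": 0, "az": 0}
    - {"tx": 0, "ty": 0, "tz": 0, "ax": 0, "ay": 0, "az": 0}
    - {"tx": 0, "ty": 0, "tz": 0, "ax": 0, "ay": 0, "az": 0}
    - {"tx": 0, "ty": 0, "tz": 0, "ax": 0, "ay": 0, "az": 0}
    - {"tx": 0, "ty": 0, "tz": 0, "ax": 0, "ay": 0, "az": 0}
    - {"tx": 0, "ty": 0, "tz": 0, "ax": 0, "ay": 0, "az": 0}
    - {"tx": 0, "ty": 0, "tz": 0, "ax": 0, "ay": 0, "az": 0}
    - {"tx": 0, "ty": 0, "tz": 0, "ax": 0, "ay": 0, "az": 0}
    - {"tx": 0, "ty": 0, "tz": 0, "ax": 0, "ay": 0, "az": 0}
    - {"tx": 0, "ty": 0, "tz": 0, "ax": 0, "ay": 0, "az": 0}

```text
time_s: 47.05
tcp_pos: [490.1, 3.2, 208.1]
ee_rot: [-0.49, 0.511, -0.51, 0.488]
contact_force: [0.5, -0.1, -3.0]
finger_gap: 16.3
```

```bash
python3 - <<'E'
from h import *
s=robot.state();f=robot.grab_frame('wrist');save(f,'w9')
go(*case(0,0),100,-2.4)
z=s['tcp_pos'][2]-11
for a,b in((-82,-105),(82,-105),(82,105),(-82,105)):
    p=R.from_euler('z',yaw(s),degrees=True).apply([a,b,0])+[s['tcp_pos'][0],s['tcp_pos'][1],z];print(proj(f,p,s).round(1))
E
```

```text
t 47.1 tcp [490.1   3.2 208.1] yaw -2.4 gap 16.1 F [-0.1  0.5 -4.2]
shift cm [-0.05 10.81  0.14] ay -0.0 fix ax,az [0.0021 0.0018]
shift if turned first [-0.05 10.81  0.14]
[175.6 411.6]
[458.4 412. ]
[503.9  15.6]
[129.2  16. ]
```

View pics/w9.png

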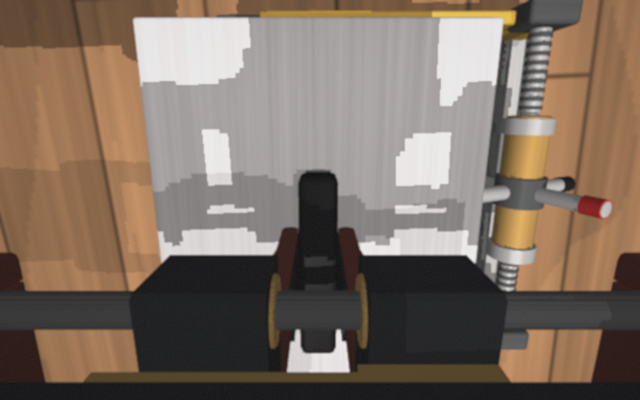

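The cover hangs straight: its visible corners (135,17) and (503,17) agree with the predicted ones to within 2–3 mm. I lower it.

Request:
send_rows:
  motion:
    - {"tx": 0, "ty": 2, "tz": 0.05, "ax": 0.002, "ay": 0, "az": 0.002}
    - {"tx": 0, "ty": 2, "tz": 0, "ax": 0, "ay": 0, "az": 0}
    - {"tx": 0, "ty": 2, "tz": 0, "ax": 0, "ay": 0, "az": 0}
    - {"tx": 0, "ty": 2, "tz": 0, "ax": 0, "ay": 0, "az": 0}
    - {"tx": 0, "ty": 1.5, "tz": 0, "ax": 0, "ay": 0, "az": 0}
    - {"tx": 0, "ty": 1.3, "tz": 0, "ax": 0, "ay": 0, "az": 0}
    - {"tx": 0, "ty": 0.5, "tz": 0, "ax": 0, "ay": 0, "az": 0}
    - {"tx": 0, "ty": 0, "tz": 0, "ax": 0, "ay": 0, "az": 0}
    - {"tx": 0, "ty": 0, "tz": 0, "ax": 0, "ay": 0, "az": 0}
    - {"tx": 0, "ty": 0, "tz": 0, "ax": 0, "ay": 0, "az": 0}

```text
time_s: 48.1
tcp_pos: [491.2, 3.2, 96.2]
ee_rot: [0.489, -0.51, 0.511, -0.49]
contact_force: [-0.1, 0.6, -4.0]
finger_gap: 15.4
```

```bash
python3 - <<'E'
from h import *
s=robot.state();go(*case(0,0),76,-2.4);print(s['moment'])
E
```

```text
t 48.1 tcp [491.2   3.2  96.2] yaw -2.4 gap 15.4 F [-0.1  0.6 -4. ]
shift cm [-0.03  2.02  0.  ] ay -0.0 fix ax,az [-0.0017 -0.0002]
shift if turned first [-0.03  2.02  0.  ]
[ 0.01092161 -0.0745988  -0.04548885]
```

Request:
send_rows:
  motion:
    - {"tx": 0, "ty": 0.4, "tz": -0.08, "ax": -0.002, "ay": 0, "az": 0}
    - {"tx": 0, "ty": 0.3, "tz": 0, "ax": 0, "ay": 0, "az": 0}
    - {"tx": 0, "ty": 0.3, "tz": 0, "ax": 0, "ay": 0, "az": 0}
    - {"tx": 0, "ty": 0.2, "tz": 0, "ax": 0, "ay": 0, "az": 0}
    - {"tx": 0, "ty": 0.2, "tz": 0, "ax": 0, "ay": 0, "az": 0}
    - {"tx": 0, "ty": 0.2, "tz": 0, "ax": 0, "ay": 0, "az": 0}
    - {"tx": 0, "ty": 0.1, "tz": 0, "ax": 0, "ay": 0, "az": 0}
    - {"tx": 0, "ty": 0, "tz": 0, "ax": 0, "ay": 0, "az": 0}
    - {"tx": 0, "ty": 0, "tz": 0, "ax": 0, "ay": 0, "az": 0}
    - {"tx": 0, "ty": 0, "tz": 0, "ax": 0, "ay": 0, "az": 0}

```text
time_s: 49.1
tcp_pos: [489.8, 3.2, 78.2]
ee_rot: [-0.49, 0.511, -0.51, 0.489]
contact_force: [0.3, 0.7, -5.0]
finger_gap: 15.8
```

```bash
python3 - <<'E'
from h import *
s=robot.state();go(*case(0,0),76,-2.4);print(s['moment'])
E
```

```text
t 49.1 tcp [489.8   3.2  78.2] yaw -2.4 gap 15.8 F [ 0.3  0.7 -5. ]
shift cm [-0.03  0.22  0.14] ay -0.0 fix ax,az [ 0.0019 -0.0002]
shift if turned first [-0.03  0.22  0.14]
[-0.07152363 -0.04503223 -0.01220922]
```

Not yet supported (Fz is still about the cover's weight), so I keep lowering a little.

Request:
send_rows:
  motion:
    - {"tx": 0, "ty": 0.1, "tz": 0, "ax": 0, "ay": 0, "az": 0}
    - {"tx": 0, "ty": 0.1, "tz": 0, "ax": 0, "ay": 0, "az": 0}
    - {"tx": 0, "ty": 0.1, "tz": 0, "ax": 0, "ay": 0, "az": 0}
    - {"tx": 0, "ty": 0.1, "tz": 0, "ax": 0, "ay": 0, "az": 0}
    - {"tx": 0, "ty": 0, "tz": 0, "ax": 0, "ay": 0, "az": 0}
    - {"tx": 0, "ty": 0, "tz": 0, "ax": 0, "ay": 0, "az": 0}
    - {"tx": 0, "ty": 0, "tz": 0, "ax": 0, "ay": 0, "az": 0}
    - {"tx": 0, "ty": 0, "tz": 0, "ax": 0, "ay": 0, "az": 0}
    - {"tx": 0, "ty": 0, "tz": 0, "ax": 0, "ay": 0, "az": 0}
    - {"tx": 0, "ty": 0, "tz": 0, "ax": 0, "ay": 0, "az": 0}

```text
time_s: 50.1
tcp_pos: [489.8, 3.3, 74.4]
ee_rot: [-0.49, 0.511, -0.51, 0.489]
contact_force: [-0.9, 0.3, 1.2]
finger_gap: 15.9
```

```bash
python3 - <<'E'
from h import *
s=robot.state();go(*case(0,0),76,-2.4);print(s['moment'])
E
```

```text
t 50.1 tcp [489.8   3.3  74.4] yaw -2.4 gap 15.9 F [-0.9  0.3  1.2]
shift cm [-0.03 -0.16  0.15] ay -0.0 fix ax,az [ 0.0019 -0.0002]
shift if turned first [-0.03 -0.16  0.15]
[-0.0368596   0.22647368 -0.05534655]
```

Contact comes at the expected seated height (75). I release it, back up and look.

Request:
send_rows:
  motion:
    - {"tx": 0, "ty": 0, "tz": 0, "ax": 0, "ay": 0, "az": 0}
    - {"tx": 0, "ty": 0, "tz": 0, "ax": 0, "ay": 0, "az": 0}
    - {"tx": 0, "ty": 0, "tz": 0, "ax": 0, "ay": 0, "az": 0}
    - {"tx": 0, "ty": 0, "tz": 0, "ax": 0, "ay": 0, "az": 0}
    - {"tx": 0, "ty": 0, "tz": 0, "ax": 0, "ay": 0, "az": 0}
    - {"tx": 0, "ty": -1, "tz": 0, "ax": 0, "ay": 0, "az": 0}
    - {"tx": 0, "ty": -3, "tz": 0, "ax": 0, "ay": 0, "az": 0}
    - {"tx": 0, "ty": -4, "tz": 0, "ax": 0, "ay": 0, "az": 0}
    - {"tx": 0, "ty": -4, "tz": 0, "ax": 0, "ay": 0, "az": 0}
    - {"tx": 0, "ty": -4, "tz": 0, "ax": 0, "ay": 0, "az": 0}
  grip: 4

```text
time_s: 51.1
tcp_pos: [489.8, 3.2, 236.5]
ee_rot: [-0.49, 0.511, -0.51, 0.489]
contact_force: [0.3, 0.2, 0.1]
finger_gap: 39.7
```

Request:
send_rows:
  motion:
    - {"tx": 1, "ty": -1, "tz": 1, "ax": 0, "ay": 0, "az": 0}
    - {"tx": 1, "ty": -1, "tz": 1, "ax": 0, "ay": 0, "az": 0}
    - {"tx": 1, "ty": -1, "tz": 1, "ax": 0, "ay": 0, "az": 0}
    - {"tx": 1, "ty": -1, "tz": 1, "ax": 0, "ay": 0, "az": 0}
    - {"tx": 1, "ty": -1, "tz": 1, "ax": 0, "ay": 0, "az": 0}
    - {"tx": 1, "ty": -1, "tz": 1, "ax": 0, "ay": 0, "az": 0}
    - {"tx": 1, "ty": -1, "tz": 1, "ax": 0, "ay": 0, "az": 0}
    - {"tx": 0, "ty": -1, "tz": 1, "ax": 0, "ay": 0, "az": 0}
    - {"tx": 0, "ty": 0, "tz": 0, "ax": 0, "ay": 0, "az": 0}
    - {"tx": 0, "ty": 0, "tz": 0, "ax": 0, "ay": 0, "az": 0}

```text
time_s: 52.1
tcp_pos: [567.1, -70.1, 314.1]
ee_rot: [-0.49, 0.511, -0.51, 0.489]
contact_force: [0.4, 0.5, -0.1]
finger_gap: 39.9
```

```bash
python3 - <<'E'
from h import *
s=robot.state();f=robot.grab_frame('wrist');save(f,'w10')
np.savez('w10.npz',**f,ee_rot=s['ee_rot'],tcp_pos=s['tcp_pos'])
go(*case(100,0),200,-2.4)
for a,b in((-82,-105),(82,-105),(82,105),(-82,105)):print('plate',proj(f,[*case(a,b),64],s).round(1))
print('handle',proj(f,[*case(0,40),100],s).round(1),proj(f,[*case(0,-40),100],s).round(1))
for d in range(-110,120,20):
    a=radians(d);print(d,proj(f,[*case(165+65*sin(a),0),80+65*cos(a)],s).round())
E
```

```text
t 52.15 tcp [566.9 -69.9 313.7] yaw -2.4 gap 40.1 F [-0.4 -0.2 -0. ]
shift cm [-7.01 11.37  2.16] ay 0.0 fix ax,az [ 0.0025 -0.0003]
shift if turned first [-7.02 11.37  2.16]
plate [181.1 196.5]
plate [320.3 196.5]
plate [320.5  -0.4]
plate [162.5  -0.2]
handle [237.3  61.9] [241.5 143.8]
-110 [340. 104.]
-90 [337. 104.]
-70 [342. 104.]
-50 [356. 104.]
-30 [376. 103.]
-10 [401. 103.]
10 [427. 103.]
30 [448. 103.]
50 [460. 104.]
70 [464. 104.]
90 [460. 104.]
110 [449. 104.]
```

View pics/w10.png

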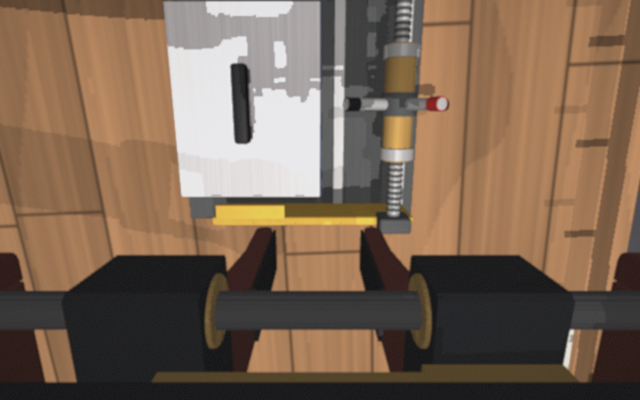

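The cover is seated: its plate edges at column 320 and row 196 match the prediction. The red spoke tip is at (447,103), so it leans about +29°, and the black one at (346,104) about −61°; that makes sleeve ≈ 0.5 rad. I close the fingers and go behind the black spoke.

```bash
python3 - <<'E'
from h import *
go(*case(83,0),175,-2.4)
E
```

```text
t 52.15 tcp [566.9 -69.9 313.7] yaw -2.4 gap 40.1 F [-0.4 -0.2 -0. ]
shift cm [-7.01 13.87  0.47] ay 0.0 fix ax,az [ 0.0025 -0.0003]
shift if turned first [-7.01 13.87  0.47]
```

Request:
send_rows:
  motion:
    - {"tx": -1, "ty": 0, "tz": 0, "ax": 0.002, "ay": 0, "az": 0}
    - {"tx": -2, "ty": 0, "tz": 0.2, "ax": 0, "ay": 0, "az": 0}
    - {"tx": -2, "ty": 0, "tz": 0.3, "ax": 0, "ay": 0, "az": 0}
    - {"tx": -2, "ty": 2, "tz": 0, "ax": 0, "ay": 0, "az": 0}
    - {"tx": 0, "ty": 4, "tz": 0, "ax": 0, "ay": 0, "az": 0}
    - {"tx": 0, "ty": 4, "tz": 0, "ax": 0, "ay": 0, "az": 0}
    - {"tx": 0, "ty": 4, "tz": 0, "ax": 0, "ay": 0, "az": 0}
    - {"tx": 0, "ty": 0, "tz": 0, "ax": 0, "ay": 0, "az": 0}
    - {"tx": 0, "ty": 0, "tz": 0, "ax": 0, "ay": 0, "az": 0}
    - {"tx": 0, "ty": 0, "tz": 0, "ax": 0, "ay": 0, "az": 0}
  grip: 0

```text
time_s: 53.15
tcp_pos: [576.2, -0.1, 177.4]
ee_rot: [0.488, -0.509, 0.511, -0.491]
contact_force: [-0.1, 0.7, 0.9]
finger_gap: 0.4
```

```bash
python3 - <<'E'
from h import *
go(*case(83,0),92,-2.4)
E
```

```text
t 53.15 tcp [ 5.762e+02 -1.000e-01  1.774e+02] yaw -2.4 gap 0.4 F [-0.1  0.7  0.9]
shift cm [-0.    8.54 -0.24] ay 0.0 fix ax,az [-0.0046 -0.0002]
shift if turned first [-0.    8.54 -0.24]
```

Request:
send_rows:
  motion:
    - {"tx": 0, "ty": 1.5, "tz": -0.2, "ax": 0, "ay": 0, "az": 0}
    - {"tx": 0, "ty": 1.5, "tz": 0, "ax": 0, "ay": 0, "az": 0}
    - {"tx": 0, "ty": 1.5, "tz": 0, "ax": 0, "ay": 0, "az": 0}
    - {"tx": 0, "ty": 1.5, "tz": 0, "ax": 0, "ay": 0, "az": 0}
    - {"tx": 0, "ty": 1.5, "tz": 0, "ax": 0, "ay": 0, "az": 0}
    - {"tx": 0, "ty": 1, "tz": 0, "ax": 0, "ay": 0, "az": 0}
    - {"tx": 0, "ty": 0, "tz": 0, "ax": 0, "ay": 0, "az": 0}
    - {"tx": 0, "ty": 0, "tz": 0, "ax": 0, "ay": 0, "az": 0}
    - {"tx": 0, "ty": 0, "tz": 0, "ax": 0, "ay": 0, "az": 0}
    - {"tx": 0, "ty": 0, "tz": 0, "ax": 0, "ay": 0, "az": 0}

```text
time_s: 54.15
tcp_pos: [573.6, -0.2, 89.9]
ee_rot: [0.489, -0.51, 0.511, -0.49]
contact_force: [-0.5, 0.5, 0.3]
finger_gap: 0.1
```

Request:
send_rows:
  motion:
    - {"tx": 0, "ty": 0, "tz": 0.4, "ax": 0, "ay": 0, "az": 0}
    - {"tx": 0, "ty": 0, "tz": 0.4, "ax": 0, "ay": 0, "az": 0}
    - {"tx": 0, "ty": 0, "tz": 0.4, "ax": 0, "ay": 0, "az": 0}
    - {"tx": 0, "ty": -0.2, "tz": 0.4, "ax": 0, "ay": 0, "az": 0}
    - {"tx": 0, "ty": -0.3, "tz": 0.4, "ax": 0, "ay": 0, "az": 0}
    - {"tx": 0, "ty": -0.4, "tz": 0.4, "ax": 0, "ay": 0, "az": 0}
    - {"tx": 0, "ty": -0.4, "tz": 0.4, "ax": 0, "ay": 0, "az": 0}
    - {"tx": 0, "ty": -0.4, "tz": 0.4, "ax": 0, "ay": 0, "az": 0}
    - {"tx": 0, "ty": 0, "tz": 0, "ax": 0, "ay": 0, "az": 0}
    - {"tx": 0, "ty": 0, "tz": 0, "ax": 0, "ay": 0, "az": 0}

```text
time_s: 55.15
tcp_pos: [601.3, -1.4, 109.9]
ee_rot: [-0.491, 0.512, -0.508, 0.487]
contact_force: [-26.6, 1.0, 24.0]
finger_gap: 0.3
```

```bash
python3 - <<'E'
from h import *
go(*case(172,0),108,-2.4)
f=robot.grab_frame('scene');save(cv2.resize and {'color':cv2.resize(f['color'][150:330,200:460],(780,540))},'s1')
E
```

```text
t 55.15 tcp [601.3  -1.4 109.9] yaw -2.4 gap 0.3 F [-26.6   1.   24. ]
shift cm [-0.03  0.14  6.18] ay 0.0 fix ax,az [0.0079 0.0001]
shift if turned first [-0.03  0.14  6.18]
```

View pics/s1.png

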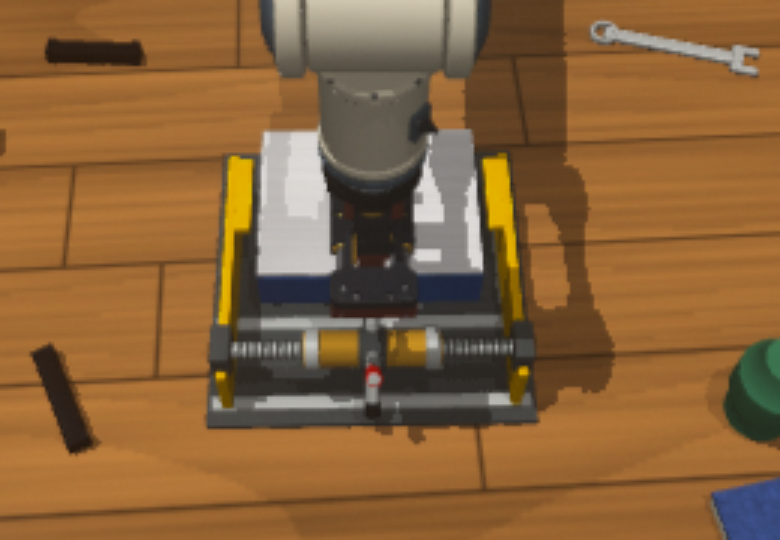

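The fingers jam on the spoke's tip by friction: Fx −27 N, Fz +24 N. I have to follow the tip's arc upward. First I back off and read the sleeve angle.

Request:
send_rows:
  motion:
    - {"tx": 0, "ty": 0, "tz": -0.4, "ax": 0, "ay": 0, "az": 0}
    - {"tx": 0, "ty": 0, "tz": -0.5, "ax": 0, "ay": 0, "az": 0}
    - {"tx": 0, "ty": 0, "tz": -0.5, "ax": 0, "ay": 0, "az": 0}
    - {"tx": 0, "ty": -1, "tz": -0.5, "ax": 0, "ay": 0, "az": 0}
    - {"tx": 0, "ty": -1, "tz": -0.5, "ax": 0, "ay": 0, "az": 0}
    - {"tx": 0, "ty": -2, "tz": 0, "ax": 0, "ay": 0, "az": 0}
    - {"tx": 0, "ty": -3, "tz": 0, "ax": 0, "ay": 0, "az": 0}
    - {"tx": 0, "ty": -3, "tz": 0, "ax": 0, "ay": 0, "az": 0}
    - {"tx": 0, "ty": 0, "tz": 0, "ax": 0, "ay": 0, "az": 0}
    - {"tx": 0, "ty": 0, "tz": 0, "ax": 0, "ay": 0, "az": 0}

```text
time_s: 56.2
tcp_pos: [581.5, -0.6, 207.2]
ee_rot: [0.489, -0.51, 0.511, -0.49]
contact_force: [-1.0, 0.5, 0.4]
finger_gap: 0.2
```

```bash
cat >> h.py <<'E'
def red():
    s=robot.state()
    for cam in('scene','top','wrist'):
        f=robot.grab_frame(cam);st=s if cam=='wrist' else None
        ctr=proj(f,[*case(165,0),80],st);h=cv2.cvtColor(f['color'],cv2.COLOR_RGB2HSV).astype(int)
        m=((h[...,0]<5)|(h[...,0]>174))&(h[...,1]>150)&(h[...,2]>80)
        vs,us=np.nonzero(m);k=np.hypot(us-ctr[0],vs-ctr[1])<(35 if cam!='wrist' else 90)
        if k.sum()<4: print(cam,'no red',k.sum());continue
        p=np.array([us[k].mean(),vs[k].mean()])
        e=[np.hypot(*(proj(f,[*case(165+58*sin(a),0),80+58*cos(a)],st)-p)) for a in np.radians(range(0,360,2))]
        i=np.argsort(e)[:6];print(cam,'red px',p.round(1),'n',k.sum(),'phi cand',[(int(2*j),round(e[j],1)) for j in i])
E
python3 - <<'E'
from h import *
go(*case(83,0),92,-2.4);red()
E
```

```text
t 56.2 tcp [581.5  -0.6 207.2] yaw -2.4 gap 0.2 F [-1.   0.5  0.4]
shift cm [-0.03 11.52 -0.77] ay -0.0 fix ax,az [-0.0025 -0.0002]
shift if turned first [-0.03 11.52 -0.77]
scene red px [324.4 273.8] n 14 phi cand [(184, np.float64(0.3)), (182, np.float64(0.4)), (46, np.float64(0.6)), (44, np.float64(0.9)), (186, np.float64(1.0)), (48, np.float64(1.1))]
top red px [331.4 155.2] n 20 phi cand [(298, np.float64(7.3)), (216, np.float64(7.3)), (218, np.float64(7.3)), (300, np.float64(7.3)), (296, np.float64(7.3)), (220, np.float64(7.3))]
wrist red px [480.6 202.5] n 327 phi cand [(48, np.float64(0.3)), (50, np.float64(1.1)), (46, np.float64(1.2)), (52, np.float64(2.0)), (44, np.float64(2.4)), (54, np.float64(2.9))]
```

Sleeve is now about 0.84 rad (wrist and scene agree), and the fingertips are about 14 mm thick. Next stroke follows the arc.

Request:
send_rows:
  motion:
    - {"tx": 0, "ty": 2, "tz": 0.6, "ax": 0, "ay": 0, "az": 0}
    - {"tx": 0, "ty": 2, "tz": 0, "ax": 0, "ay": 0, "az": 0}
    - {"tx": 0, "ty": 2, "tz": 0, "ax": 0, "ay": 0, "az": 0}
    - {"tx": 0, "ty": 2, "tz": 0, "ax": 0, "ay": 0, "az": 0}
    - {"tx": 0, "ty": 1.1, "tz": 0, "ax": 0, "ay": 0, "az": 0}
    - {"tx": 0, "ty": 1, "tz": 0, "ax": 0, "ay": 0, "az": 0}
    - {"tx": 0, "ty": 0, "tz": 0, "ax": 0, "ay": 0, "az": 0}
    - {"tx": 0, "ty": 0, "tz": 0, "ax": 0, "ay": 0, "az": 0}
    - {"tx": 0, "ty": 0, "tz": 0, "ax": 0, "ay": 0, "az": 0}
    - {"tx": 0, "ty": 0, "tz": 0, "ax": 0, "ay": 0, "az": 0}

```text
time_s: 57.35
tcp_pos: [587.6, -0.9, 106.0]
ee_rot: [0.489, -0.51, 0.511, -0.49]
contact_force: [0.5, 0.6, -0.1]
finger_gap: 0.3
```

Request:
send_rows:
  motion:
    - {"tx": 0, "ty": -0.1, "tz": 0.8, "ax": 0, "ay": 0, "az": 0}
    - {"tx": 0, "ty": -0.3, "tz": 0.5, "ax": 0, "ay": 0, "az": 0}
    - {"tx": 0, "ty": -0.45, "tz": 0.5, "ax": 0, "ay": 0, "az": 0}
    - {"tx": 0, "ty": -0.4, "tz": 0.5, "ax": 0, "ay": 0, "az": 0}
    - {"tx": 0, "ty": -0.2, "tz": 0.35, "ax": 0, "ay": 0, "az": 0}
    - {"tx": 0, "ty": -0.25, "tz": 0.4, "ax": 0, "ay": 0, "az": 0}
    - {"tx": 0, "ty": 0, "tz": 0, "ax": 0, "ay": 0, "az": 0}
    - {"tx": 0, "ty": 0, "tz": 0, "ax": 0, "ay": 0, "az": 0}
    - {"tx": 0, "ty": 0, "tz": 0, "ax": 0, "ay": 0, "az": 0}
    - {"tx": 0, "ty": 0, "tz": 0, "ax": 0, "ay": 0, "az": 0}

```text
time_s: 58.35
tcp_pos: [617.6, -2.1, 122.0]
ee_rot: [0.489, -0.51, 0.51, -0.49]
contact_force: [0.5, -0.1, -0.0]
finger_gap: 0.6
```

```bash
python3 - <<'E'
from h import *
go(*case(165,0),80,-2.4);red()
E
```

```text
t 58.35 tcp [617.6  -2.1 122. ] yaw -2.4 gap 0.6 F [ 0.5 -0.1 -0. ]
shift cm [-0.03  4.2   3.85] ay -0.0 fix ax,az [-0.0003 -0.0002]
shift if turned first [-0.03  4.2   3.85]
scene red px [324.  280.4] n 23 phi cand [(162, np.float64(0.6)), (164, np.float64(0.6)), (160, np.float64(1.0)), (166, np.float64(1.1)), (64, np.float64(1.1)), (66, np.float64(1.2))]
top red px [331.9 148.9] n 15 phi cand [(324, np.float64(7.5)), (190, np.float64(7.5)), (188, np.float64(7.5)), (326, np.float64(7.5)), (322, np.float64(7.5)), (192, np.float64(7.5))]
wrist no red 0
```

Request:
send_rows:
  motion:
    - {"tx": 0, "ty": -0.45, "tz": 0.85, "ax": 0, "ay": 0, "az": 0}
    - {"tx": 0, "ty": -0.25, "tz": 0.85, "ax": 0, "ay": 0, "az": 0}
    - {"tx": 0, "ty": -0.15, "tz": 0.85, "ax": 0, "ay": 0, "az": 0}
    - {"tx": 0, "ty": 0, "tz": 0.9, "ax": 0, "ay": 0, "az": 0}
    - {"tx": 0, "ty": 0.1, "tz": 0.85, "ax": 0, "ay": 0, "az": 0}
    - {"tx": 0, "ty": 0.2, "tz": 0.55, "ax": 0, "ay": 0, "az": 0}
    - {"tx": 0, "ty": 0.25, "tz": 0.5, "ax": 0, "ay": 0, "az": 0}
    - {"tx": 0, "ty": 0.25, "tz": 0.5, "ax": 0, "ay": 0, "az": 0}
    - {"tx": 0, "ty": 0.25, "tz": 0.4, "ax": 0, "ay": 0, "az": 0}
    - {"tx": 0, "ty": 0.3, "tz": 0.35, "ax": 0, "ay": 0, "az": 0}

```text
time_s: 59.5
tcp_pos: [683.8, -4.9, 116.8]
ee_rot: [-0.489, 0.51, -0.51, 0.489]
contact_force: [-3.5, -1.0, 0.6]
finger_gap: 0.2
```

Request:
send_rows:
  motion:
    - {"tx": 0, "ty": 0, "tz": 0, "ax": 0, "ay": 0, "az": 0}
    - {"tx": 0, "ty": 0, "tz": 0, "ax": 0, "ay": 0, "az": 0}
    - {"tx": 0, "ty": -1.5, "tz": -0.2, "ax": 0, "ay": 0, "az": 0}
    - {"tx": 0, "ty": -3, "tz": 0, "ax": 0, "ay": 0, "az": 0}
    - {"tx": 0, "ty": -3, "tz": 0, "ax": 0, "ay": 0, "az": 0}
    - {"tx": 0, "ty": 0, "tz": -3, "ax": 0, "ay": 0, "az": 0}
    - {"tx": 0, "ty": 0, "tz": -3, "ax": 0, "ay": 0, "az": 0}
    - {"tx": 0, "ty": 0, "tz": -3, "ax": 0, "ay": 0, "az": 0}
    - {"tx": 0, "ty": 0, "tz": 0, "ax": 0, "ay": 0, "az": 0}
    - {"tx": 0, "ty": 0, "tz": 0, "ax": 0, "ay": 0, "az": 0}

```text
time_s: 60.5
tcp_pos: [591.9, -1.1, 193.8]
ee_rot: [0.489, -0.51, 0.511, -0.49]
contact_force: [-0.0, 0.0, 0.8]
finger_gap: 0.4
```

```bash
python3 - <<'E'
from h import *
go(*case(165,0),80,-2.4);red()
f=robot.grab_frame('wrist');s=robot.state();save(f,'w11')
for d in range(-70,80,10):
    a=radians(d);print(d,proj(f,[*case(165+65*sin(a),0),80+65*cos(a)],s).round(),end=' ')
E
```

```text
t 60.5 tcp [591.9  -1.1 193.8] yaw -2.4 gap 0.4 F [-0.   0.   0.8]
shift cm [-0.04 11.4   6.39] ay -0.0 fix ax,az [-0.0032 -0.0002]
shift if turned first [-0.03 11.4   6.39]
scene red px [323.9 286.4] n 25 phi cand [(136, np.float64(0.8)), (138, np.float64(0.8)), (134, np.float64(0.9)), (140, np.float64(0.9)), (132, np.float64(1.0)), (88, np.float64(1.1))]
top red px [330.7 152.1] n 21 phi cand [(312, np.float64(6.4)), (202, np.float64(6.4)), (204, np.float64(6.4)), (310, np.float64(6.4)), (314, np.float64(6.4)), (200, np.float64(6.5))]
wrist red px [431.6 180.7] n 63 phi cand [(138, np.float64(2.5)), (136, np.float64(2.8)), (140, np.float64(3.7)), (134, np.float64(4.3)), (142, np.float64(5.5)), (132, np.float64(6.2))]
-70 [320. 202.] -60 [327. 206.] -50 [338. 209.] -40 [351. 213.] -30 [366. 215.] -20 [384. 218.] -10 [403. 219.] 0 [422. 219.] 10 [440. 219.] 20 [456. 218.] 30 [470. 215.] 40 [480. 212.] 50 [486. 209.] 60 [490. 205.] 70 [490. 202.]
```

View pics/w11.png

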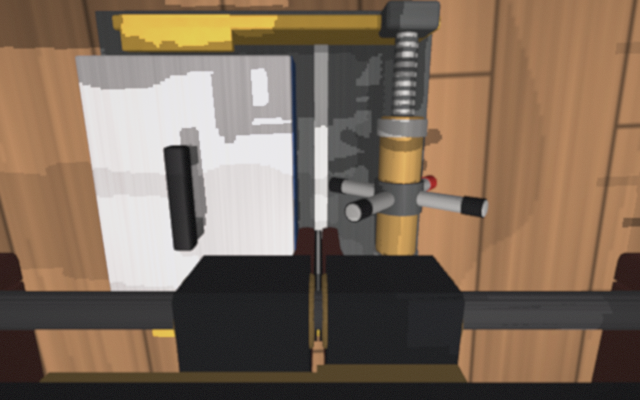

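The red spoke is at about 138° and the next spoke at −41° (tip at (353,212)), as expected. Second stroke.

Request:
send_rows:
  motion:
    - {"tx": 0, "ty": 2, "tz": 0.2, "ax": 0, "ay": 0, "az": 0}
    - {"tx": 0, "ty": 2, "tz": 0, "ax": 0, "ay": 0, "az": 0}
    - {"tx": 0, "ty": 2, "tz": 0, "ax": 0, "ay": 0, "az": 0}
    - {"tx": 0, "ty": 1.4, "tz": 0, "ax": 0, "ay": 0, "az": 0}
    - {"tx": 0, "ty": 1, "tz": 0, "ax": 0, "ay": 0, "az": 0}
    - {"tx": 0, "ty": 0, "tz": 0, "ax": 0, "ay": 0, "az": 0}
    - {"tx": 0, "ty": 0, "tz": 0, "ax": 0, "ay": 0, "az": 0}
    - {"tx": 0, "ty": 0, "tz": 0, "ax": 0, "ay": 0, "az": 0}
    - {"tx": 0, "ty": 0, "tz": 0, "ax": 0, "ay": 0, "az": 0}
    - {"tx": 0, "ty": 0, "tz": 0, "ax": 0, "ay": 0, "az": 0}

```text
time_s: 61.7
tcp_pos: [593.9, -1.1, 108.7]
ee_rot: [0.489, -0.51, 0.511, -0.49]
contact_force: [-0.1, -0.0, -0.6]
finger_gap: 0.3
```

Request:
send_rows:
  motion:
    - {"tx": 0, "ty": 0, "tz": 0.5, "ax": 0, "ay": 0, "az": 0}
    - {"tx": 0, "ty": -0.35, "tz": 0.5, "ax": 0, "ay": 0, "az": 0}
    - {"tx": 0, "ty": -0.5, "tz": 0.7, "ax": 0, "ay": 0, "az": 0}
    - {"tx": 0, "ty": -0.45, "tz": 0.75, "ax": 0, "ay": 0, "az": 0}
    - {"tx": 0, "ty": -0.35, "tz": 0.75, "ax": 0, "ay": 0, "az": 0}
    - {"tx": 0, "ty": -0.25, "tz": 0.85, "ax": 0, "ay": 0, "az": 0}
    - {"tx": 0, "ty": -0.15, "tz": 0.85, "ax": 0, "ay": 0, "az": 0}
    - {"tx": 0, "ty": 0, "tz": 0.9, "ax": 0, "ay": 0, "az": 0}
    - {"tx": 0, "ty": 0.1, "tz": 0.85, "ax": 0, "ay": 0, "az": 0}
    - {"tx": 0, "ty": 0.2, "tz": 0.55, "ax": 0, "ay": 0, "az": 0}

```text
time_s: 62.7
tcp_pos: [666.4, -4.2, 125.2]
ee_rot: [-0.489, 0.51, -0.51, 0.489]
contact_force: [-3.0, -0.6, -0.2]
finger_gap: 0.4
```

Request:
send_rows:
  motion:
    - {"tx": 0, "ty": 0.25, "tz": 0.5, "ax": 0, "ay": 0, "az": 0}
    - {"tx": 0, "ty": 0.25, "tz": 0.5, "ax": 0, "ay": 0, "az": 0}
    - {"tx": 0, "ty": 0.25, "tz": 0.4, "ax": 0, "ay": 0, "az": 0}
    - {"tx": 0, "ty": 0.3, "tz": 0.35, "ax": 0, "ay": 0, "az": 0}
    - {"tx": 0, "ty": 0, "tz": 0, "ax": 0, "ay": 0, "az": 0}
    - {"tx": 0, "ty": -1.5, "tz": -0.2, "ax": 0, "ay": 0, "az": 0}
    - {"tx": 0, "ty": -3, "tz": 0, "ax": 0, "ay": 0, "az": 0}
    - {"tx": 0, "ty": -3, "tz": 0, "ax": 0, "ay": 0, "az": 0}
    - {"tx": 0, "ty": 0, "tz": -3, "ax": 0, "ay": 0, "az": 0}
    - {"tx": 0, "ty": 0, "tz": -3, "ax": 0, "ay": 0, "az": 0}

```text
time_s: 63.7
tcp_pos: [621.7, -2.4, 192.8]
ee_rot: [0.488, -0.509, 0.512, -0.491]
contact_force: [-0.2, 0.3, 0.1]
finger_gap: 0.5
```

Request:
send_rows:
  motion:
    - {"tx": 0, "ty": 0, "tz": -3, "ax": 0, "ay": 0, "az": 0}
    - {"tx": 0, "ty": 0, "tz": 0, "ax": 0, "ay": 0, "az": 0}
    - {"tx": 0, "ty": 0, "tz": 0, "ax": 0, "ay": 0, "az": 0}
    - {"tx": 0, "ty": 0, "tz": 0, "ax": 0, "ay": 0, "az": 0}
    - {"tx": 0, "ty": 0, "tz": 0, "ax": 0, "ay": 0, "az": 0}
    - {"tx": 0, "ty": 0, "tz": 0, "ax": 0, "ay": 0, "az": 0}
    - {"tx": 0, "ty": 0, "tz": 0, "ax": 0, "ay": 0, "az": 0}
    - {"tx": 0, "ty": 0, "tz": 0, "ax": 0, "ay": 0, "az": 0}
    - {"tx": 0, "ty": 0, "tz": 0, "ax": 0, "ay": 0, "az": 0}
    - {"tx": 0, "ty": 0, "tz": 0, "ax": 0, "ay": 0, "az": 0}

```text
time_s: 64.7
tcp_pos: [591.1, -1.0, 189.8]
ee_rot: [-0.489, 0.511, -0.51, 0.489]
contact_force: [0.0, 0.4, 0.9]
finger_gap: 0.5
```

```bash
python3 - <<'E'
from h import *
go(*case(165,0),80,-2.4);red()
f=robot.grab_frame('wrist');s=robot.state();save({'color':cv2.resize(f['color'][0:250,60:540],(768,400))},'w12')
E
```

```text
t 64.7 tcp [591.1  -1.  189.8] yaw -2.4 gap 0.5 F [0.  0.4 0.9]
shift cm [-0.03 10.98  6.5 ] ay -0.0 fix ax,az [ 0.0002 -0.0003]
shift if turned first [-0.03 10.98  6.5 ]
scene no red 0
top red px [331.7 153.1] n 18 phi cand [(308, np.float64(7.5)), (206, np.float64(7.5)), (208, np.float64(7.5)), (310, np.float64(7.5)), (306, np.float64(7.5)), (204, np.float64(7.5))]
wrist red px [336.6 185.5] n 163 phi cand [(236, np.float64(1.1)), (234, np.float64(1.5)), (238, np.float64(1.9)), (232, np.float64(2.7)), (240, np.float64(2.9)), (230, np.float64(4.0))]
```

View pics/w12.png

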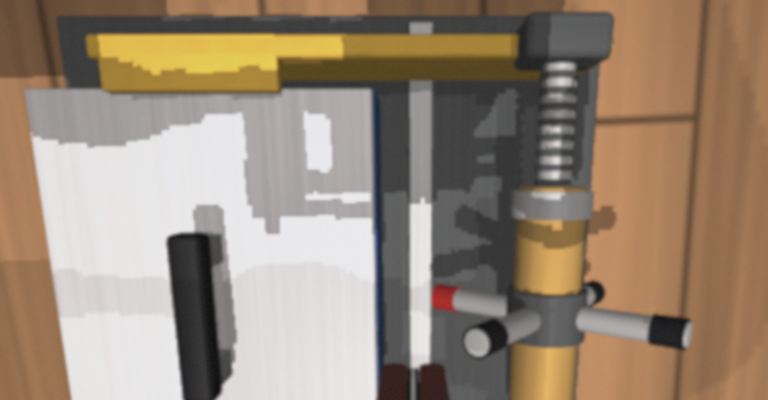

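The red spoke is now at about 230° (tip at (445,297) in the crop), and the clamp is coming over the plate's end. Third stroke, the same way.

Request:
send_rows:
  motion:
    - {"tx": 0, "ty": 2, "tz": 0.3, "ax": 0, "ay": 0, "az": 0}
    - {"tx": 0, "ty": 2, "tz": 0, "ax": 0, "ay": 0, "az": 0}
    - {"tx": 0, "ty": 2, "tz": 0, "ax": 0, "ay": 0, "az": 0}
    - {"tx": 0, "ty": 1, "tz": 0, "ax": 0, "ay": 0, "az": 0}
    - {"tx": 0, "ty": 1, "tz": 0, "ax": 0, "ay": 0, "az": 0}
    - {"tx": 0, "ty": 0, "tz": 0, "ax": 0, "ay": 0, "az": 0}
    - {"tx": 0, "ty": 0, "tz": 0, "ax": 0, "ay": 0, "az": 0}
    - {"tx": 0, "ty": 0, "tz": 0, "ax": 0, "ay": 0, "az": 0}
    - {"tx": 0, "ty": 0, "tz": 0, "ax": 0, "ay": 0, "az": 0}
    - {"tx": 0, "ty": 0, "tz": 0, "ax": 0, "ay": 0, "az": 0}

```text
time_s: 65.9
tcp_pos: [594.4, -1.2, 110.6]
ee_rot: [0.489, -0.51, 0.511, -0.49]
contact_force: [-1.2, -0.5, 0.5]
finger_gap: 0.4
```

Request:
send_rows:
  motion:
    - {"tx": 0, "ty": 0, "tz": 0.5, "ax": 0, "ay": 0, "az": 0}
    - {"tx": 0, "ty": -0.35, "tz": 0.5, "ax": 0, "ay": 0, "az": 0}
    - {"tx": 0, "ty": -0.5, "tz": 0.7, "ax": 0, "ay": 0, "az": 0}
    - {"tx": 0, "ty": -0.45, "tz": 0.75, "ax": 0, "ay": 0, "az": 0}
    - {"tx": 0, "ty": -0.35, "tz": 0.75, "ax": 0, "ay": 0, "az": 0}
    - {"tx": 0, "ty": -0.25, "tz": 0.85, "ax": 0, "ay": 0, "az": 0}
    - {"tx": 0, "ty": -0.15, "tz": 0.85, "ax": 0, "ay": 0, "az": 0}
    - {"tx": 0, "ty": 0, "tz": 0.9, "ax": 0, "ay": 0, "az": 0}
    - {"tx": 0, "ty": 0.1, "tz": 0.85, "ax": 0, "ay": 0, "az": 0}
    - {"tx": 0, "ty": 0.2, "tz": 0.55, "ax": 0, "ay": 0, "az": 0}

```text
time_s: 66.9
tcp_pos: [666.9, -4.2, 127.2]
ee_rot: [-0.489, 0.51, -0.51, 0.489]
contact_force: [-2.0, 0.4, -0.6]
finger_gap: 0.5
```

Request:
send_rows:
  motion:
    - {"tx": 0, "ty": 0.25, "tz": 0.5, "ax": 0, "ay": 0, "az": 0}
    - {"tx": 0, "ty": 0.25, "tz": 0.5, "ax": 0, "ay": 0, "az": 0}
    - {"tx": 0, "ty": 0.25, "tz": 0.4, "ax": 0, "ay": 0, "az": 0}
    - {"tx": 0, "ty": 0.3, "tz": 0.35, "ax": 0, "ay": 0, "az": 0}
    - {"tx": 0, "ty": 0, "tz": 0, "ax": 0, "ay": 0, "az": 0}
    - {"tx": 0, "ty": -1.5, "tz": -0.2, "ax": 0, "ay": 0, "az": 0}
    - {"tx": 0, "ty": -3, "tz": 0, "ax": 0, "ay": 0, "az": 0}
    - {"tx": 0, "ty": -3, "tz": 0, "ax": 0, "ay": 0, "az": 0}
    - {"tx": 0, "ty": 0, "tz": -3, "ax": 0, "ay": 0, "az": 0}
    - {"tx": 0, "ty": 0, "tz": -3, "ax": 0, "ay": 0, "az": 0}

```text
time_s: 67.9
tcp_pos: [622.1, -2.4, 194.8]
ee_rot: [0.488, -0.509, 0.512, -0.491]
contact_force: [-0.3, -0.3, 0.9]
finger_gap: 0.6
```

Request:
send_rows:
  motion:
    - {"tx": 0, "ty": 0, "tz": -3, "ax": 0, "ay": 0, "az": 0}
    - {"tx": 0, "ty": 0, "tz": 0, "ax": 0, "ay": 0, "az": 0}
    - {"tx": 0, "ty": 0, "tz": 0, "ax": 0, "ay": 0, "az": 0}
    - {"tx": 0, "ty": 0, "tz": 0, "ax": 0, "ay": 0, "az": 0}
    - {"tx": 0, "ty": 0, "tz": 0, "ax": 0, "ay": 0, "az": 0}
    - {"tx": 0, "ty": 0, "tz": 0, "ax": 0, "ay": 0, "az": 0}
    - {"tx": 0, "ty": 0, "tz": 0, "ax": 0, "ay": 0, "az": 0}
    - {"tx": 0, "ty": 0, "tz": 0, "ax": 0, "ay": 0, "az": 0}
    - {"tx": 0, "ty": 0, "tz": 0, "ax": 0, "ay": 0, "az": 0}
    - {"tx": 0, "ty": 0, "tz": 0, "ax": 0, "ay": 0, "az": 0}

```text
time_s: 68.9
tcp_pos: [591.6, -1.1, 191.8]
ee_rot: [-0.489, 0.511, -0.51, 0.489]
contact_force: [0.3, 0.3, -0.1]
finger_gap: 0.6
```

```bash
python3 - <<'E'
from h import *
go(*case(165,0),80,-2.4);red()
E
```

```text
t 68.9 tcp [591.6  -1.1 191.8] yaw -2.4 gap 0.6 F [ 0.3  0.3 -0.1]
shift cm [-0.03 11.18  6.45] ay -0.0 fix ax,az [ 0.0003 -0.0002]
shift if turned first [-0.03 11.18  6.45]
scene red px [323. 246.] n 25 phi cand [(270, np.float64(1.2)), (268, np.float64(1.2)), (272, np.float64(1.3)), (266, np.float64(1.4)), (274, np.float64(1.4)), (328, np.float64(1.5))]
top red px [331.2 152.7] n 22 phi cand [(310, np.float64(7.0)), (204, np.float64(7.0)), (206, np.float64(7.0)), (308, np.float64(7.0)), (312, np.float64(7.0)), (202, np.float64(7.0))]
wrist red px [366.  208.2] n 208 phi cand [(326, np.float64(3.7)), (324, np.float64(4.1)), (328, np.float64(5.2)), (322, np.float64(5.9)), (330, np.float64(7.6)), (320, np.float64(8.1))]
```

Red spoke is at about 324° (5.65 rad). The last stroke ends gently at the stop.

Request:
send_rows:
  motion:
    - {"tx": 0, "ty": 2, "tz": 0.3, "ax": 0, "ay": 0, "az": 0}
    - {"tx": 0, "ty": 2, "tz": 0, "ax": 0, "ay": 0, "az": 0}
    - {"tx": 0, "ty": 2, "tz": 0, "ax": 0, "ay": 0, "az": 0}
    - {"tx": 0, "ty": 1.2, "tz": 0, "ax": 0, "ay": 0, "az": 0}
    - {"tx": 0, "ty": 1, "tz": 0, "ax": 0, "ay": 0, "az": 0}
    - {"tx": 0, "ty": 0, "tz": 0, "ax": 0, "ay": 0, "az": 0}
    - {"tx": 0, "ty": 0, "tz": 0, "ax": 0, "ay": 0, "az": 0}
    - {"tx": 0, "ty": 0, "tz": 0, "ax": 0, "ay": 0, "az": 0}
    - {"tx": 0, "ty": 0, "tz": 0, "ax": 0, "ay": 0, "az": 0}
    - {"tx": 0, "ty": 0, "tz": 0, "ax": 0, "ay": 0, "az": 0}

```text
time_s: 70.05
tcp_pos: [594.9, -1.2, 110.6]
ee_rot: [0.489, -0.51, 0.511, -0.49]
contact_force: [0.6, -0.2, 0.1]
finger_gap: 0.1
```

Request:
send_rows:
  motion:
    - {"tx": 0, "ty": 0, "tz": 0.5, "ax": 0, "ay": 0, "az": 0}
    - {"tx": 0, "ty": -0.35, "tz": 0.5, "ax": 0, "ay": 0, "az": 0}
    - {"tx": 0, "ty": -0.5, "tz": 0.7, "ax": 0, "ay": 0, "az": 0}
    - {"tx": 0, "ty": -0.45, "tz": 0.75, "ax": 0, "ay": 0, "az": 0}
    - {"tx": 0, "ty": -0.35, "tz": 0.75, "ax": 0, "ay": 0, "az": 0}
    - {"tx": 0, "ty": -0.25, "tz": 0.85, "ax": 0, "ay": 0, "az": 0}
    - {"tx": 0, "ty": -0.15, "tz": 0.5, "ax": 0, "ay": 0, "az": 0}
    - {"tx": 0, "ty": 0, "tz": 0.35, "ax": 0, "ay": 0, "az": 0}
    - {"tx": 0, "ty": 0, "tz": 0, "ax": 0, "ay": 0, "az": 0}
    - {"tx": 0, "ty": 0, "tz": 0, "ax": 0, "ay": 0, "az": 0}

```text
time_s: 71.05
tcp_pos: [643.9, -3.2, 130.6]
ee_rot: [0.489, -0.51, 0.511, -0.49]
contact_force: [-0.1, -0.5, -0.4]
finger_gap: 0.6
```

Request:
send_rows:
  motion:
    - {"tx": 0, "ty": 0, "tz": 0.2, "ax": 0, "ay": 0, "az": 0}
    - {"tx": 0, "ty": 0, "tz": 0.2, "ax": 0, "ay": 0, "az": 0}
    - {"tx": 0, "ty": 0, "tz": 0.2, "ax": 0, "ay": 0, "az": 0}
    - {"tx": 0, "ty": 0, "tz": 0, "ax": 0, "ay": 0, "az": 0}
    - {"tx": 0, "ty": 0, "tz": 0, "ax": 0, "ay": 0, "az": 0}
    - {"tx": 0, "ty": 0, "tz": 0, "ax": 0, "ay": 0, "az": 0}
    - {"tx": 0, "ty": 0, "tz": 0, "ax": 0, "ay": 0, "az": 0}
    - {"tx": 0, "ty": 0, "tz": 0, "ax": 0, "ay": 0, "az": 0}
    - {"tx": 0, "ty": 0, "tz": 0, "ax": 0, "ay": 0, "az": 0}
    - {"tx": 0, "ty": 0, "tz": 0, "ax": 0, "ay": 0, "az": 0}

```text
time_s: 72.05
tcp_pos: [649.6, -3.4, 130.4]
ee_rot: [-0.489, 0.51, -0.51, 0.489]
contact_force: [0.5, 0.6, 0.3]
finger_gap: 0.4
```

```bash
python3 - <<'E'
from h import *
go(*case(165,0),80,-2.4);red()
E
```

```text
t 72.05 tcp [649.6  -3.4 130.4] yaw -2.4 gap 0.4 F [0.5 0.6 0.3]
shift cm [-0.03  5.04  0.65] ay -0.0 fix ax,az [-0.     -0.0003]
shift if turned first [-0.03  5.04  0.65]
scene no red 0
top red px [332.6 137.7] n 18 phi cand [(2, np.float64(7.5)), (150, np.float64(7.5)), (148, np.float64(7.5)), (0, np.float64(7.5)), (152, np.float64(7.6)), (4, np.float64(7.6))]
wrist red px [349.1 243. ] n 234 phi cand [(8, np.float64(12.0)), (10, np.float64(12.2)), (6, np.float64(13.3)), (12, np.float64(13.7)), (4, np.float64(15.7)), (14, np.float64(16.1))]
```

Request:
send_rows:
  motion:
    - {"tx": 0, "ty": 0, "tz": 0.15, "ax": 0, "ay": 0, "az": 0}
    - {"tx": 0, "ty": 0, "tz": 0.15, "ax": 0, "ay": 0, "az": 0}
    - {"tx": 0, "ty": 0, "tz": 0.15, "ax": 0, "ay": 0, "az": 0}
    - {"tx": 0, "ty": 0, "tz": 0, "ax": 0, "ay": 0, "az": 0}
    - {"tx": 0, "ty": 0, "tz": 0, "ax": 0, "ay": 0, "az": 0}
    - {"tx": 0, "ty": 0, "tz": 0, "ax": 0, "ay": 0, "az": 0}
    - {"tx": 0, "ty": 0, "tz": 0, "ax": 0, "ay": 0, "az": 0}
    - {"tx": 0, "ty": 0, "tz": 0, "ax": 0, "ay": 0, "az": 0}
    - {"tx": 0, "ty": 0, "tz": 0, "ax": 0, "ay": 0, "az": 0}
    - {"tx": 0, "ty": 0, "tz": 0, "ax": 0, "ay": 0, "az": 0}

```text
time_s: 73.2
tcp_pos: [652.7, -3.6, 130.1]
ee_rot: [-0.49, 0.511, -0.509, 0.489]
contact_force: [-6.6, 0.4, 2.2]
finger_gap: 0.6
```

Request:
send_rows:
  motion:
    - {"tx": 0, "ty": 0, "tz": 0.1, "ax": 0, "ay": 0, "az": 0}
    - {"tx": 0, "ty": 0, "tz": 0.1, "ax": 0, "ay": 0, "az": 0}
    - {"tx": 0, "ty": 0, "tz": 0, "ax": 0, "ay": 0, "az": 0}
    - {"tx": 0, "ty": 0, "tz": 0, "ax": 0, "ay": 0, "az": 0}
    - {"tx": 0, "ty": 0, "tz": 0, "ax": 0, "ay": 0, "az": 0}
    - {"tx": 0, "ty": 0, "tz": 0, "ax": 0, "ay": 0, "az": 0}
    - {"tx": 0, "ty": 0, "tz": 0, "ax": 0, "ay": 0, "az": 0}
    - {"tx": 0, "ty": 0, "tz": 0, "ax": 0, "ay": 0, "az": 0}
    - {"tx": 0, "ty": 0, "tz": 0, "ax": 0, "ay": 0, "az": 0}
    - {"tx": 0, "ty": 0, "tz": 0, "ax": 0, "ay": 0, "az": 0}

```text
time_s: 74.2
tcp_pos: [653.1, -3.6, 130.0]
ee_rot: [-0.491, 0.512, -0.508, 0.487]
contact_force: [-13.1, 0.4, 4.6]
finger_gap: 0.5
```

The stop is reached: the force rises to 13 N while the finger hardly moves. I back off, rise and check.

Request:
send_rows:
  motion:
    - {"tx": 0, "ty": 0, "tz": -0.5, "ax": 0, "ay": 0, "az": 0}
    - {"tx": 0, "ty": 0, "tz": -0.5, "ax": 0, "ay": 0, "az": 0}
    - {"tx": 0, "ty": -2, "tz": 0, "ax": 0, "ay": 0, "az": 0}
    - {"tx": 0, "ty": -4, "tz": 0, "ax": 0, "ay": 0, "az": 0}
    - {"tx": 0, "ty": -4, "tz": 0, "ax": 0, "ay": 0, "az": 0}
    - {"tx": 0, "ty": -4, "tz": -2, "ax": 0, "ay": 0, "az": 0}
    - {"tx": 0, "ty": -4, "tz": -3, "ax": 0, "ay": 0, "az": 0}
    - {"tx": 0, "ty": -2, "tz": -4, "ax": 0, "ay": 0, "az": 0}
    - {"tx": 0, "ty": 0, "tz": -2, "ax": 0, "ay": 0, "az": 0}
    - {"tx": 0, "ty": 0, "tz": 0, "ax": 0, "ay": 0, "az": 0}

```text
time_s: 75.2
tcp_pos: [535.1, 1.4, 333.5]
ee_rot: [0.488, -0.509, 0.512, -0.491]
contact_force: [0.2, -0.0, -0.1]
finger_gap: 0.2
```

```bash
python3 - <<'E'
from h import *
go(*case(0,0),300,-2.4);red()
f=robot.grab_frame('wrist');s=robot.state();save(f,'w13')
for a,b in((82,105),(-82,105)):print('plate',proj(f,[*case(a,b),64],s).round(1))
print('lip lead if home ~',proj(f,[*case(-40,95),76],s).round())
f=robot.grab_frame('scene')
save({'color':cv2.resize(f['color'][150:330,220:420],(600,540))},'s2')
E
```

```text
t 75.2 tcp [535.1   1.4 333.5] yaw -2.4 gap 0.2 F [ 0.2 -0.  -0.1]
shift cm [-0.03  3.32 -4.41] ay 0.0 fix ax,az [-0.0059 -0.0002]
shift if turned first [-0.03  3.32 -4.41]
scene red px [323.8 262.2] n 4 phi cand [(214, np.float64(0.5)), (216, np.float64(0.6)), (212, np.float64(1.1)), (18, np.float64(1.2)), (218, np.float64(1.3)), (16, np.float64(1.3))]
top red px [332.  162.4] n 28 phi cand [(258, np.float64(8.9)), (260, np.float64(8.9)), (256, np.float64(8.9)), (262, np.float64(8.9)), (254, np.float64(8.9)), (264, np.float64(8.9))]
wrist red px [443.5 174.2] n 64 phi cand [(8, np.float64(1.2)), (6, np.float64(1.9)), (10, np.float64(2.5)), (4, np.float64(3.6)), (12, np.float64(4.2)), (2, np.float64(5.5))]
plate [349.9  72.2]
plate [204.   72.3]
lip lead if home ~ [240.  81.]
```

View pics/w13.png

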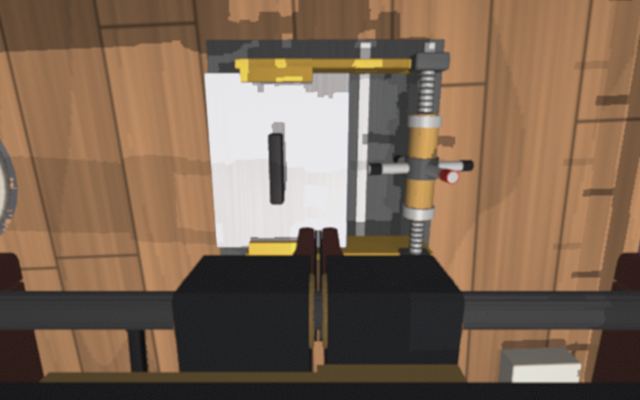

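Every check agrees. The red tip at (450,176) reads about 8–12°, i.e. 6.4–6.5 rad. The lips cover the plate's ends, and the plate edges at column 349 and row 72 are as predicted.

```bash
python3 -c "
from workcell import robot
print(robot.close_job())"
```

```text
the job is handed in; nothing more can be done
None
```

The case is packed, covered and clamped, and I handed the job in at about 75 s of the 210 s; no verdict was reported. The gauges on the shelf were the comb, the block and the orange bar (no taper). They lie flat side by side in the case. The cover sits on the rim, and the sleeve was turned against its stop in four strokes.

**Last checks:**
- **Cover:** its plate edges are within 1–2 pixels of where a centred, seated cover should be. When it was set down, contact came at the expected height.
- **Sleeve:** at the stop the push rose to 13 N with almost no further movement. The wrist camera puts the red spoke at about 8° past upright (about 6.4 rad); the scene camera, from only 4 red pixels, suggests about 17°, slightly past the stop at 12°. I took the stop as reached.
- **Clamps:** both lips show over the plate's ends. I could not read their travel directly.
- **Clearance:** the hand was clear of everything when I handed in.

**What went wrong or disagreed:**
- The first push on a spoke jammed by friction, with about 36 N at the fingertips. I backed off and followed the spoke tip's arc from then on.
- The top camera's colour reading of the red spoke was always about 7 pixels off, so I did not use it.
- I did not measure the bystanders again at the end, but nothing touched them.

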